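# Fetch the lens cell from the covered lens store

## Task

Slide the loose cover plate of the lens store all the way back to see which pocket holds the lens cell (the one with glass in its top; the others hold plain blanking plugs), and push that pocket's ejector key fully down so that the cell rises. Lift the cell out by its raised rim, set it down gently, lens up, in the middle of the inspection tray and let go, then slide the cover fully closed again to keep the dust out. Slide the cover without lifting it, leave the plugs down in their pockets and disturb nothing else on the bench.

Things in the scene. Friction and masses are not known exactly. Their poses are not given: they have to be found in the camera images.
- block: Fixed grey lens store, top face 48 mm above the bench. Origin: on the bench under the middle pocket; own x points from the keys to the rear deck, y along the row of pockets (left = +y), z up. In mm: pockets at x 0, y 60, 0, -60, each 34 across, 22 deep; top face x -28 to 94, y +-106; key ledge x -74 to -28, 28 high.
- deck (a point): Point on the block's top face, 62 mm behind (own +x) the middle pocket: the middle of the rear deck, where the cover plate's middle lies when fully open. Steel rails 6 mm high at y +-103 mm guide the plate; end stops leave it 62 mm of travel along own x, from closed (middle over the middle pocket) to fully open.
- pocket_left (a point): Centre of the floor of the left pocket, 22 mm below the block's top face.
- key_left_top (a point): Centre of the top of the ejector key of the left pocket: a black square key, 30 x 30 mm, 54 mm in front of its pocket; its top is 50 mm above the bench when up, 34 mm when fully down. Moves with the key.
- key_left (a joint): Travel of the left ejector key in m: 0 up, 0.016 fully down. A hidden linkage raises a steel ejector pin 18 mm across in the floor of the left pocket by the same amount, lifting what is in it. Takes about 3 to 4 N to push and stays where it is left.
- pocket_middle (a point): Centre of the floor of the middle pocket, 22 mm below the block's top face.
- key_middle_top (a point): Centre of the top of the ejector key of the middle pocket: a black square key, 30 x 30 mm, 54 mm in front of its pocket; its top is 50 mm above the bench when up, 34 mm when fully down. Moves with the key.
- key_middle (a joint): Travel of the middle ejector key in m: 0 up, 0.016 fully down. A hidden linkage raises a steel ejector pin 18 mm across in the floor of the middle pocket by the same amount, lifting what is in it. Takes about 3 to 4 N to push and stays where it is left.
- pocket_right (a point): Centre of the floor of the right pocket, 22 mm below the block's top face.
- key_right_top (a point): Centre of the top of the ejector key of the right pocket: a black square key, 30 x 30 mm, 54 mm in front of its pocket; its top is 50 mm above the bench when up, 34 mm when fully down. Moves with the key.
- key_right (a joint): Travel of the right ejector key in m: 0 up, 0.016 fully down. A hidden linkage raises a steel ejector pin 18 mm across in the floor of the right pocket by the same amount, lifting what is in it. Takes about 3 to 4 N to push and stays where it is left.
- cover_handle (a point): Centre of the black handle bar in the middle of the loose cover plate: 14 mm thick (x), 50 long (y), 22 tall above the plate; 63 mm above the bench. Plate: aluminium, 56 (x) x 196 (y) x 4 mm, 0.25 kg, its underside 15 mm below this point, lying unfastened on the block's top between the rails; closed, it hides all pockets. Axes as the block's.
- cell_center (a point): Centre (half-way up) of the lens cell: round aluminium holder, 32 mm across, 20 mm tall, about 40 g, with a 24 mm wide recess in the top in which a glass lens shows over black. It starts in one of the three pockets, its top 2 mm below the block's top face; with its key fully down its top stands 14 mm above it. Own z is up, lens side up.
- blank1_center (a point): Centre (half-way up) of a plain blanking plug: solid flat-topped aluminium disc, 32 mm across, 20 mm tall, in one of the other two pockets.
- blank2_center (a point): Centre (half-way up) of a plain blanking plug: solid flat-topped aluminium disc, 32 mm across, 20 mm tall, in one of the other two pockets.
- tray_floor (a point): Centre of the floor of the fixed inspection tray: white square tray with a dark mat, 120 x 120 mm outside, floor 4 mm above the bench, walls 4 mm thick and 9 mm high. z up.
- plant1: Bystander, not part of the job: terracotta pot with a pepper seedling, pot 104 mm across and 88 mm tall, leaves to 230 mm. Origin: underside centre, z up.
- plant2: Bystander, not part of the job: second such potted seedling. Origin: underside centre, z up.
- dropper: Bystander, not part of the job: small amber glass bottle, 34 mm across, 85 mm tall. Origin: underside centre, z up.
- beaker: Bystander, not part of the job: glass beaker, 72 mm across, 90 mm tall. Origin: underside centre, z up.
- slidebox: Bystander, not part of the job: flat closed slide box, 87 x 62 x 32 mm. Origin: underside centre, z up.
- tiprack: Bystander, not part of the job: white box of pipette tips, 85 x 120 x 54 mm. Origin: underside centre, z up.
- dishes: Bystander, not part of the job: two stacked lidded culture dishes, 90 mm across, 30 mm tall. Origin: underside centre, z up.
- brush: Bystander, not part of the job: lens-cleaning brush lying flat, 140 mm long. Origin: underside centre of the tool.
Not all that is in view belongs to the job. What is shaped like the part that bears cover_handle but purple is not meant. Of the things that look like the part that bears tray_floor, take the one that is farthest to the robot's right at the start.

How it is judged (in metres and radians):
On the way, in this order (a step that is already met when the one before it is completed fails the run):
1. the cover plate has been slid back onto the rear deck, all pockets open (x of cover_handle in the frame of block above 0.052 m), for 0.2 s.
2. the lens cell has been raised in its pocket by its ejector key, not by the fingers (z of cell_center in the frame of block between 0.048 and 0.056 m and ((value of joint key_left above 0.011 m and horizontal distance between cell_center and pocket_left below 0.005 m) or (value of joint key_middle above 0.011 m and horizontal distance between cell_center and pocket_middle below 0.005 m) or (value of joint key_right above 0.011 m and horizontal distance between cell_center and pocket_right below 0.005 m)) and contact force between the fingers and cell below 0.02 N), for 0.1 s.
3. the lens cell has been lifted clear of the block (z of cell_center in the frame of block above 0.068 m and contact force between the fingers and cell above 0.5 N), for 0.1 s.
4. the lens cell stands released in the tray (horizontal distance between cell_center and tray_floor below 0.035 m and z of cell_center in the frame of tray_floor below 0.013 m and angle between cell_center's own z axis and vertical below 0.1 rad and contact force between the fingers and cell below 0.02 N), for 0.2 s.
At the end, for the whole second after the job is handed in: The lens cell stands released and at rest, lens up, on the floor of the tray within 35 mm of its centre; the cover plate lies flat on the block between the rails, within 7 mm of closed; both blanking plugs are down in pockets of the block (all of step 4 and linear speed of cell below 0.01 m/s and x of cover_handle in the frame of block between -0.005 and 0.007 m and z of cover_handle in the frame of block below 0.067 m and angle between cover_handle's own z axis and vertical below 0.05 rad and z of each of blank1_center, blank2_center in the frame of block below 0.04 m and (horizontal distance between blank1_center and pocket_left below 0.005 m or horizontal distance between blank1_center and pocket_middle below 0.005 m or horizontal distance between blank1_center and pocket_right below 0.005 m) and (horizontal distance between blank2_center and pocket_left below 0.005 m or horizontal distance between blank2_center and pocket_middle below 0.005 m or horizontal distance between blank2_center and pocket_right below 0.005 m)); the robot touches nothing.
It fails at once if the cover plate lifted more than 8 mm or tipped (z of cover_handle in the frame of block above 0.071 m or angle between cover_handle's own z axis and vertical above 0.2 rad).
It fails at once if a blanking plug raised more than 6 mm in its pocket (z of any of blank1_center, blank2_center in the frame of block above 0.042 m).
It fails at once if the lens cell dropped (falling free faster than 0.4 m/s, as after about 8 mm) (linear speed of cell above 0.4 m/s and contact force between the fingers and cell below 0.01 N).
It fails at once if a bystander moved more than 30 mm (distance of any of plant1, plant2, dropper, beaker, slidebox, tiprack, dishes, brush from where it was at the start of the episode above 0.03 m).
It also fails if it takes over 64 s, if anything falls off the work surface, if the arm or the gripper's body presses on something with over 40 N, if the wrist force passes 120 N, or if a joint passes its speed limit or range.

## Robot

A 6-joint arm with a two-finger parallel gripper is mounted at the origin on the work surface. World frame = base frame: x ahead of the robot, y to its left, z up, the work surface at z = 0. Lengths are in mm, angles in degrees, forces in N, time in s.
With the tool pointing down it reaches from about 300 to 850 mm from the base axis. Payload 4.2 kg.
Tool frame: the origin (TCP) lies midway between the tips of the shut fingers; the grasp point (between the pads) lies 19 mm behind it (env.tcp_to_grasp is the distance from the TCP to the grasp point, in mm); z points along the fingers, x is the direction in which the jaws open and shut, and the axes are right-handed (so a half turn about z gives the same grasp; the last joint's range is limited). The gripper opens to 91 mm and grips with 3 to 60 N. Pads are 32 mm wide; open, the fingers measure 118 mm over their backs; the gripper's body (76 mm by 178 mm) begins 60 mm behind the grasp point.
Start: joints at [71.62, 18.312, 89.639, -0, 72.044, -1.146], TCP at [170.367, 549.201, 179.576] pointing down, gripper open.
Joint ranges: [-177.97, 177.97], [-48.28, 115.42], [12.27, 149.76], [-77.06, 257.06], [2.81, 150.46], [-146.56, 146.56]. Speed limits (degrees/s): [147.25, 147.25, 180, 180, 180, 180].

## Interface

Orientations are given as [roll, pitch, yaw] about the fixed x, y, z axes, in that order (R = Rz(yaw) Ry(pitch) Rx(roll)).
In Python, from workcell import env gives the robot as it stands.
- The arm moves only by the tool drive_tool, never from a script. Its argument "motion" is a list of rows, each a list of 2 entries, a list of its own where there are three numbers: the shift along the world's x, y, z in m, then the turn, a rotation vector about the world's x, y, z in rad. In form: [[[dx, dy, dz], [wx, wy, wz]], ...]. A call has exactly 10 rows; each row shifts and turns the commanded pose from where the row before left it; what a row does not reach is not made up. A row lasts 1/12 s, in which the tool goes at most 41.7 mm and 7.16 degrees, less where a joint would pass 70% of its speed; a pose out of reach is approached as far as the arm can. A call is refused whole if a number of a shift passes 0.0417 or a number of a turn 0.125, either way. A call with a gripper value outside its range is refused whole. "claw" is the opening, from 0 (shut) to 1 (fully open), set as the call begins (left out, the last holds). The fingers move at their own pace and stop on an object; "force" is the grip in N (left out, the last holds). Time passes only in rows, so rows that do not move let the fingers close, or fill a call up. It gives the time, the measured TCP pose, the force and the opening at its end, in the units of the state.
- env.state(): the state, without advancing time (a new reading comes with each control period).
- env.grab_frame(name): name is "side" or "top" or "wrist"; returns the picture (400x640x3 uint8, red, green, blue); there is no depth.
- env.camera_params(name): a dict with "fov_y" (degrees; the focal length in pixels is half the picture's height over the tangent of half this angle, whatever the lens; pixels are square), "cx", "cy" (the principal point, pixels), "pose" (4x4, takes a point from camera to world coordinates). Camera axes: x right, y down, z forward; pixel columns grow to the right and rows downward; lengths in mm; the calibration is good to about 2 mm. A picture is of the moment at which its call begins: read the wrist's pose just before it. camera_params takes no time and is no camera call; for the wrist camera it gives the pose at the moment of the call.
- env.job_done(): hands the job in, once; it reports no verdict.
The state is a dict: "time_s": time; "qpos": joint angles; "qvel": joint speeds; "effort": joint torques, N m; "ee_pos": TCP position; "ee_rot": TCP orientation; "force": force on the tool from outside, world axes, zero at the start; "torque": the same for the moment, N m; "gripper_width": finger opening in mm.
Only numpy, scipy, OpenCV 4.12 (cv2) and the standard library are available. Lean on these libraries where they do the work, as an engineer would, in place of code of your own. Each camera call takes 0.05 s, during which the arm holds its last target.

## Working session

There is one attempt and no reset: what is moved stays moved. The work goes in short steps, Python scripts to look and compute and a tool call to move; the robot and the scene stay as the last step left them, time stands still between calls to the robot, and variables do not carry over. Pictures are saved under pics/ and viewed, and the job is handed in when it is done.

Besides the shell and the picture viewer there is one more tool, called after ">>>" as a command line: name --argument value ..., lists and objects as JSON in quotes. drive_tool: Moves the arm, as the interface text tells. Its arguments: {"type":"object","properties":{"motion":{"type":"array","items":{"type":"array"}},"claw":{"type":"number"},"force":{"type":"number"}},"required":["motion"]}

```bash
mkdir -p pics; cat > h.py <<'E'
import numpy as np, cv2
from workcell import env
def grab(n,f):
    P=env.camera_params(n); im=env.grab_frame(n); cv2.imwrite(f,im[:,:,::-1]); np.save(f[:-4]+'.npy',np.array(P['pose'],float)); return im,P
def f_of(P): return 200/np.tan(np.radians(P['fov_y'])/2)
def ray(P,u,v):
    T=np.array(P['pose'],float);f=f_of(P)
    d=np.array([(u-P['cx'])/f,(v-P['cy'])/f,1]); return T[:3,3],T[:3,:3]@d
def onz(P,u,v,z):
    o,d=ray(P,u,v); return o+d*(z-o[2])/d[2]
def proj(P,p):
    T=np.array(P['pose'],float);q=T[:3,:3].T@(np.array(p,float)-T[:3,3]);f=f_of(P); return P['cx']+f*q[0]/q[2],P['cy']+f*q[1]/q[2]
E
python3 - <<'E'
from h import *
for n in('side','top','wrist'):
    im,P=grab(n,f'pics/{n}0.png'); print(n,P['fov_y'],P['cx'],P['cy'],np.round(P['pose'],3).tolist())
print(env.state())
E
```

```text
side 48.910677018652684 322.4415278905142 197.0518249496719 [[0.721, -0.529, 0.447, 37.935], [-0.693, -0.555, 0.461, -517.325], [0.004, -0.642, -0.766, 944.663], [0.0, 0.0, 0.0, 1.0]]
top 45.61429756257666 321.25285665655207 193.6664725387509 [[0.01, -0.981, 0.194, 249.475], [-1.0, -0.01, 0.001, 26.29], [0.001, -0.194, -0.981, 1620.301], [0.0, 0.0, 0.0, 1.0]]
wrist 66.40675309353554 319.196864712604 199.2668624417172 [[0.296, 0.92, 0.256, 97.943], [0.955, -0.285, -0.082, 571.077], [-0.002, 0.269, -0.963, 383.977], [0.0, 0.0, 0.0, 1.0]]
{'time_s': 0.15, 'qpos': array([ 7.16193076e+01,  1.83438018e+01,  8.96921550e+01, -5.10621801e-04,
        7.20409704e+01, -1.14572190e+00]), 'qvel': array([ 0.0369502 , -0.14739986, -0.19759903, -0.0133165 ,  0.09232005,
        0.03971082]), 'effort': array([ 7.12033943e-04, -4.12775731e+01, -2.32155150e+01,  7.25695747e-02,
        4.34657838e-02, -1.28710153e-04]), 'ee_pos': array([170.23395762, 548.77836635, 178.89542949]), 'ee_rot': array([-1.79998947e+02,  7.69215399e-02,  7.27651879e+01]), 'force': array([-0.27453943, -0.60201826, -0.19175441]), 'torque': array([-0.02441382,  0.03507821, -0.02286177]), 'gripper_width': 90.81418826019349}
```

View pics/side0.png

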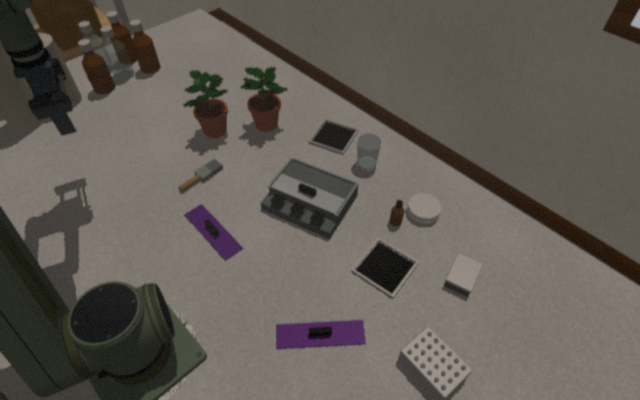

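View pics/top0.png

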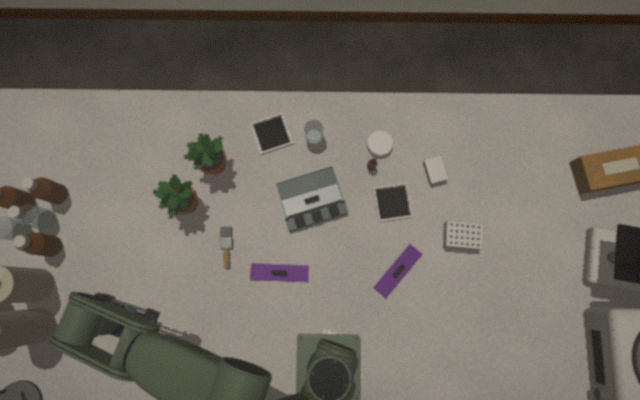

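View pics/wrist0.png

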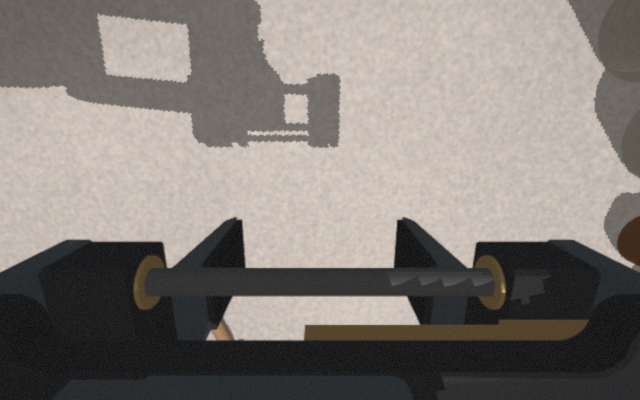

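The cover is closed: handle at side (308,190) / top (312,199). There are two tray-like things, at top (271,133) and top (393,202). The second is farther right (−y), so it should be the inspection tray. The purple plates are decoys. I'll enlarge and measure.

```bash
python3 - <<'E'
from h import *
P=env.camera_params('top');S=env.camera_params('side')
t=cv2.imread('pics/top0.png');s=cv2.imread('pics/side0.png')
a=cv2.resize(t[120:250,240:440],None,fx=4,fy=4,interpolation=cv2.INTER_CUBIC)[:, :800]
b=cv2.resize(s[150:310,240:440],None,fx=4,fy=4,interpolation=cv2.INTER_CUBIC)[:600]
cv2.imwrite('pics/ct.png',a);cv2.imwrite('pics/cs.png',b)
for n,u,v,z in(('tray',393,202,4),('traywrong',271,133,4),('handle',312,199,74)):print(n,onz(P,u,v,z))
for n,u,v,z in(('tray',386,267,4),('handle',308,188,74)):print(n,onz(S,u,v,z))
E
```

```text
tray [ 541.73970349 -219.31249566    4.        ]
traywrong [786.33751802 209.47019761   4.        ]
handle [536.38031326  58.97097664  74.        ]
tray [ 544.69704551 -221.92616243    4.        ]
handle [540.3338158  54.8683076  74.       ]
```

View pics/ct.png

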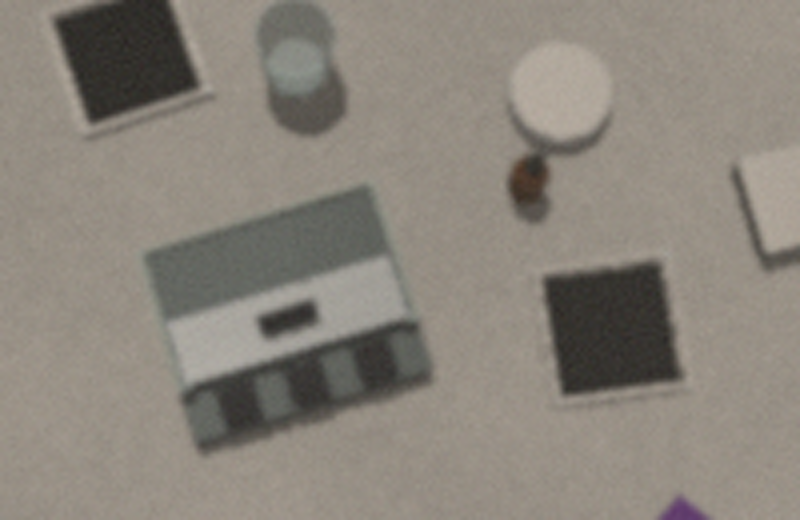

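View pics/cs.png

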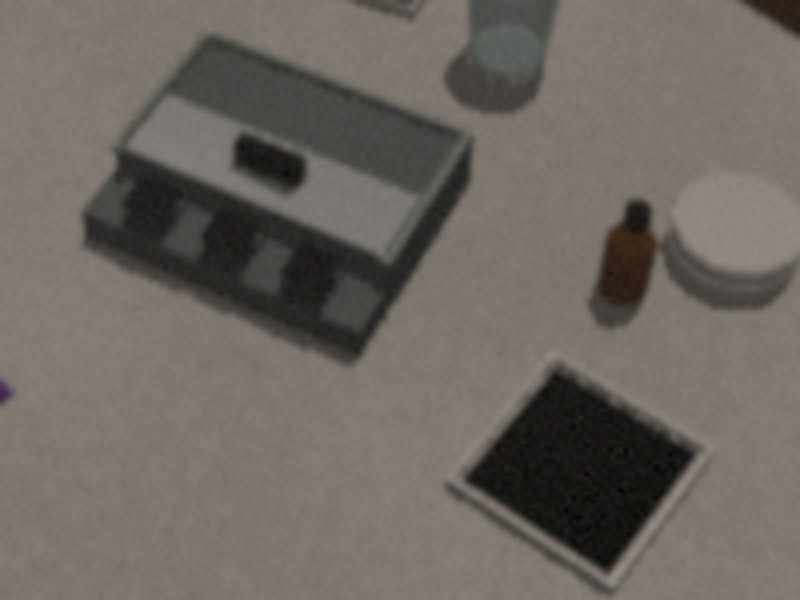

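The tray is confirmed as the one at (541,−220). Moving the wrist camera over the block.

>>> drive_tool --motion '[[[0.0184, -0.0246, 0.01], [0, 0, -0.1]], [[0.0184, -0.0246, 0.01], [0, 0, -0.1]], [[0.0184, -0.0246, 0.01], [0, 0, -0.1]], [[0.0184, -0.0246, 0.01], [0, 0, -0.1]], [[0.0184, -0.0246, 0.01], [0, 0, -0.1]], [[0.0184, -0.0246, 0.01], [0, 0, -0.1]], [[0.0184, -0.0246, 0.01], [0, 0, -0.1]], [[0.0184, -0.0246, 0.01], [0, 0, -0.1]], [[0.0184, -0.0246, 0.01], [0, 0, -0.1]], [[0.0184, -0.0246, 0.01], [0, 0, -0.1]]]' --claw 0.3

```text
time_s: 0.98
ee_pos: [354.8, 301.7, 279.9]
ee_rot: [180.0, 0.0, 15.2]
force: [0.0, 1.0, 0.1]
gripper_width: 28.7
```

>>> drive_tool --motion '[[[0.0184, -0.0246, 0], [0, 0, 0]], [[0.0184, -0.0246, 0], [0, 0, 0]], [[0.0184, -0.0246, 0], [0, 0, 0]], [[0.0184, -0.0246, 0], [0, 0, 0]], [[0.0184, -0.0246, 0], [0, 0, 0]], [[0.0184, -0.0246, 0], [0, 0, 0]], [[0.0184, -0.0246, 0], [0, 0, 0]], [[0.0184, -0.0246, 0], [0, 0, 0]], [[0.0184, -0.0246, 0], [0, 0, 0]], [[0, 0, 0], [0, 0, 0]]]'

```text
time_s: 1.82
ee_pos: [522.5, 77.8, 278.6]
ee_rot: [179.8, 0.0, 15.2]
force: [0.1, -0.3, 0.3]
gripper_width: 27.5
```

```bash
python3 - <<'E'
from h import *
im,P=grab('wrist','pics/w1.png'); s=env.state();print(s['time_s'],s['ee_pos'],s['ee_rot'],s['gripper_width'])
E
```

```text
1.8667 [520.90391418  79.88396054 278.70451835] [1.79993705e+02 7.16399569e-02 1.52538856e+01] 27.33058951595572
```

View pics/w1.png

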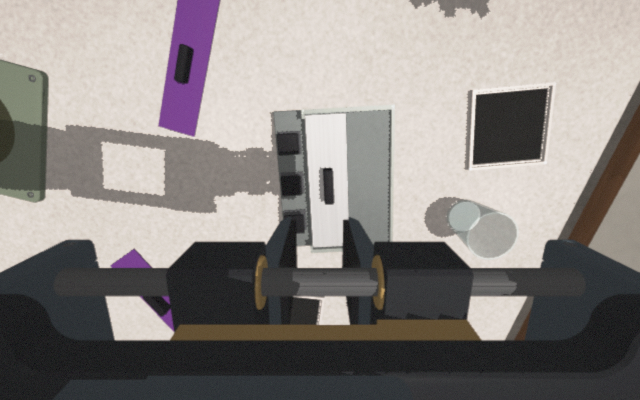

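```bash
cat >> h.py <<'E'
def blobs(im,roi,thr,amin):
    u0,u1,v0,v1=roi; g=cv2.cvtColor(im[v0:v1,u0:u1],cv2.COLOR_RGB2GRAY)
    n,l,st,c=cv2.connectedComponentsWithStats((g<thr).astype(np.uint8))
    out=[]
    for i in range(1,n):
        if st[i,4]>=amin:
            pts=np.argwhere(l==i)[:,::-1].astype(np.float32); r=cv2.minAreaRect(pts)
            out.append((c[i]+[u0,v0],st[i,4],np.array(r[0])+[u0,v0],r[1],r[2]))
    return out
E
python3 - <<'E'
from h import *
im=cv2.imread('pics/w1.png')[:,:,::-1].copy();P=env.camera_params('wrist');P['pose']=np.load('pics/w1.npy')
for b in blobs(im,(270,365,100,232),50,60): print(np.round(b[0],1),b[1],np.round(b[2],1),np.round(b[3],1),b[4],'z50',onz(P,*b[0],50),'z74',onz(P,*b[0],74))
cv2.imwrite('pics/w1c.png',cv2.resize(im[95:255,255:405,::-1],None,fx=3.7,fy=3.7,interpolation=cv2.INTER_CUBIC))
E
```

```text
[285.2 145.6] 262 [287.4 143.8] [20.9 20.1] 85.60128784179688 z50 [467.85735956  95.8379801   50.        ] z74 [469.78712889  98.90223756  74.        ]
[326.4 186.1] 138 [327.2 185.5] [33.2  6.8] 87.79740142822266 z50 [539.42791145  54.71334223  50.        ] z74 [537.39609254  60.05393929  74.        ]
[290.5 184.9] 384 [290.5 185. ] [20. 19.] 90.0 z50 [488.46236464  42.7916129   50.        ] z74 [489.2516014   48.79210403  74.        ]
[295.1 222.8] 266 [293.6 222.6] [18.4 18.1] 84.80557250976562 z50 [509.08302333 -12.30753479  50.        ] z74 [508.73086105  -3.25718405  74.        ]
[346.9 226.4] 74 [347.5 226. ] [10.  7.] 90.0 z50 [586.14463988   2.56043501  50.        ] z74 [581.5269468   10.78781076  74.        ]
```

View pics/w1c.png

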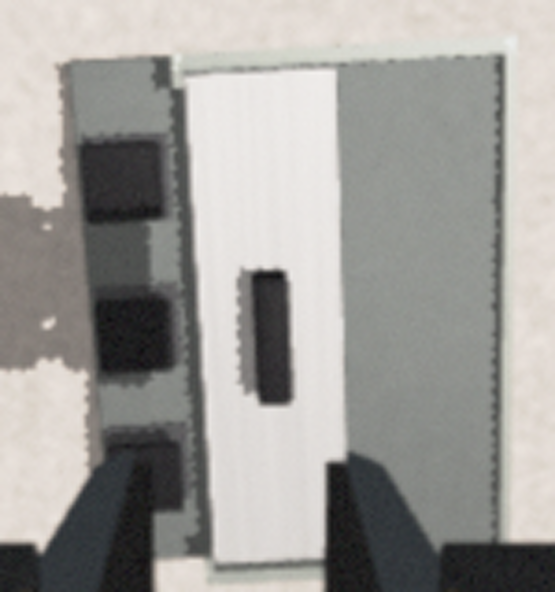

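```bash
python3 - <<'E'
from h import *
P=env.camera_params('wrist');P['pose']=np.load('pics/w1.npy')
q=lambda x,y,z:onz(P,255+x/3.7,95+y/3.7,z)
def yaw(a,b): d=a-b; return np.degrees(np.arctan2(-d[0],d[1])),np.linalg.norm(d)
print('plate rear',yaw(q(337,70,52),q(347,460,52)))
print('plate front',yaw(q(186,75,52),q(214,562,52)))
print('rear edge',yaw(q(497,55,48),q(500,540,48)))
for n,x,y,z in(('pl FL',186,75,52),('pl FR',214,562,52),('pl RL',337,70,52),('hndl',271,336,74)): print(n,q(x,y,z))
im=cv2.imread('pics/w1.png')
g=cv2.cvtColor(im,cv2.COLOR_BGR2GRAY).astype(float)
# subpixel edges: plate rear edge rows 120..215, gradient peak
for name,z,u0f in (('plate/deck',52,lambda v:346+ (v-114)*2.7/105),('platefront',52,lambda v:305.3+(v-115)*7.6/131)):
    pts=[]
    for v in range(122,212):
        u=int(u0f(v)); r=np.abs(np.diff(g[v,u-5:u+6])); k=r.sum(); pts.append(onz(P,u-5+0.5+(r*np.arange(10)).sum()/k,v,z)[:2])
    pts=np.array(pts); vx,vy,x0,y0=cv2.fitLine(pts.astype(np.float32),cv2.DIST_HUBER,0,.01,.01).ravel(); print(name,np.degrees(np.arctan2(-vx*np.sign(vy),abs(vy))),x0,y0)
E
```

```text
plate rear (np.float64(18.109255058424797), np.float64(151.99831144209764))
plate front (np.float64(17.918544857291412), np.float64(195.0891739808926))
rear edge (np.float64(19.15538043507787), np.float64(194.25315604375453))
pl FL [484.82055373 143.01816168  52.        ]
pl FR [544.84258702 -42.608187    52.        ]
pl RL [537.94133212 159.30263239  52.        ]
hndl [539.66841623  61.12984192  74.        ]
plate/deck 18.066277 555.817 101.43858
platefront 18.115154 504.71094 74.596146
```

>>> drive_tool --motion '[[[0.005, -0.0055, -0.015], [0, 0, 0.024]], [[0.005, -0.0055, -0.02], [0, 0, 0.024]], [[0.005, -0.0055, -0.022], [0, 0, 0]], [[0.0055, -0.0055, -0.022], [0, 0, 0]], [[0, 0, -0.022], [0, 0, 0]], [[0, 0, -0.022], [0, 0, 0]], [[0, 0, -0.022], [0, 0, 0]], [[0, 0, -0.022], [0, 0, 0]], [[0, 0, -0.022], [0, 0, 0]], [[0, 0, 0], [0, 0, 0]]]'

```text
time_s: 2.7
ee_pos: [536.3, 60.5, 86.6]
ee_rot: [-179.9, 0.5, 18.3]
force: [-0.7, -0.3, -0.2]
gripper_width: 27.3
```

```bash
python3 - <<'E'
from h import *
im,P=grab('side','pics/s2.png'); s=env.state();print(s['time_s'],s['ee_pos'],s['ee_rot'],s['gripper_width'])
im2,P2=grab('wrist','pics/w2.png')
c=cv2.resize(im[130:250,240:380,::-1],None,fx=4,fy=4,interpolation=cv2.INTER_CUBIC);cv2.imwrite('pics/s2c.png',c)
E
```

```text
2.75 [538.06633947  60.49816244  88.81236379] [-179.9100086     0.30118049   18.27051277] 27.252694464201653
```

View pics/s2c.png

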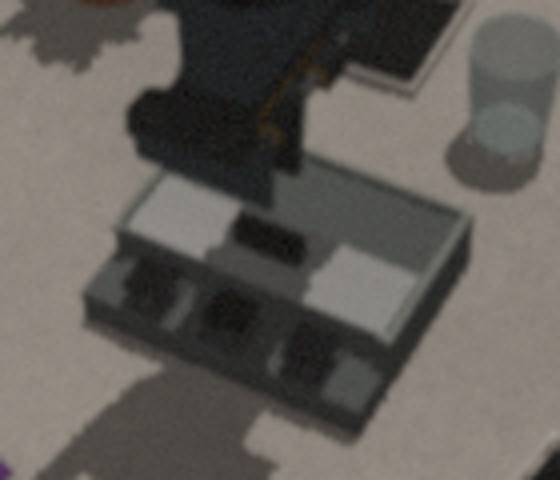

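View pics/w2.png

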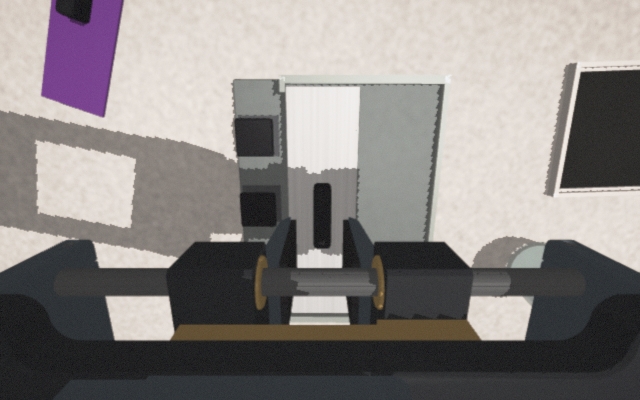

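```bash
python3 - <<'E'
from h import *
P=env.camera_params('wrist');s=env.state();print(s['ee_pos'],s['time_s'])
P['pose']=np.load('pics/w2.npy')
im=cv2.imread('pics/w2.png')[:,:,::-1].copy()
a=np.radians(18);ex=np.array([np.cos(a),np.sin(a)]);ey=np.array([-ex[1],ex[0]])
for b in blobs(im,(230,345,100,255),45,60):
    for z in (50,74):
        p=onz(P,*b[2],z)[:2]; d=p-s['ee_pos'][:2]; print(np.round(b[2],1),np.round(b[3],1),z,np.round(p,1),'blk rel tcp',np.round([d@ex,d@ey],1))
# plate front/rear edge centre
E
```

```text
[539.79158809  60.52304887  90.5319369 ] 2.8
[246.3 144.3] [21.2 19.3] 50 [466.6  92. ] blk rel tcp [-59.9  52.5]
[246.3 144.3] [21.2 19.3] 74 [471.4  95.9] blk rel tcp [-54.1  54.8]
[322.  215.5] [63. 16.] 50 [542.2  54.6] blk rel tcp [ 0.4 -6.4]
[322.  215.5] [63. 16.] 74 [539.5  62.2] blk rel tcp [0.3 1.7]
[258. 209.] [34. 36.] 50 [489.5  43.1] blk rel tcp [-53.2  -1. ]
[258. 209.] [34. 36.] 74 [492.1  51.9] blk rel tcp [-48.1   6.5]
[288.5 237. ] [34. 13.] 50 [521.  27.] blk rel tcp [-28.2 -26. ]
[288.5 237. ] [34. 13.] 74 [520.5  37.4] blk rel tcp [-25.5 -16. ]
[247.5 248. ] [12. 35.] 50 [490.1   5.9] blk rel tcp [-64.1 -36.6]
[247.5 248. ] [12. 35.] 74 [492.6  18.4] blk rel tcp [-57.9 -25.5]
```

>>> drive_tool --motion '[[[0, 0, -0.008], [0, 0, 0]], [[0, 0, -0.009], [0, 0, 0]], [[0, 0, -0.009], [0, 0, 0]], [[0, 0, -0.007], [0, 0, 0]], [[0, 0, 0], [0, 0, 0]], [[0.0038, 0.0012, 0], [0, 0, 0]], [[0.0076, 0.0025, 0], [0, 0, 0]], [[0.0076, 0.0025, 0], [0, 0, 0]], [[0.0076, 0.0025, 0], [0, 0, 0]], [[0.0076, 0.0025, 0], [0, 0, 0]]]'

```text
time_s: 3.63
ee_pos: [576.2, 71.4, 57.9]
ee_rot: [180.0, -0.1, 18.2]
force: [-0.1, 0.3, -0.4]
gripper_width: 27.7
```

>>> drive_tool --motion '[[[0.0076, 0.0025, 0], [0, 0, 0]], [[0.0076, 0.0025, 0], [0, 0, 0]], [[0.0057, 0.0019, 0], [0, 0, 0]], [[0.0038, 0.0012, 0], [0, 0, 0]], [[0.0038, 0.0012, 0], [0, 0, 0]], [[0.0019, 0.0006, 0], [0, 0, 0]], [[0.0009, 0.0003, 0], [0, 0, 0]], [[0, 0, 0], [0, 0, 0]], [[0, 0, 0], [0, 0, 0]], [[0, 0, 0], [0, 0, 0]]]'

```text
time_s: 4.47
ee_pos: [605.7, 81.1, 57.6]
ee_rot: [-180.0, 0.0, 18.2]
force: [-0.0, 0.5, -0.1]
gripper_width: 27.2
```

```bash
python3 - <<'E'
from h import *
im,P=grab('side','pics/s3.png'); s=env.state();print(s['time_s'],s['ee_pos'],s['ee_rot'],s['force'])
im2,P2=grab('wrist','pics/w3.png')
c=cv2.resize(im[130:250,240:380,::-1],None,fx=4,fy=4,interpolation=cv2.INTER_CUBIC);cv2.imwrite('pics/s3c.png',c)
E
```

```text
4.5167 [605.70724109  81.12468278  57.64358914] [-1.79999289e+02  3.02604211e-03  1.82177314e+01] [ 0.32132935  0.03622169 -1.18257366]
```

View pics/s3c.png

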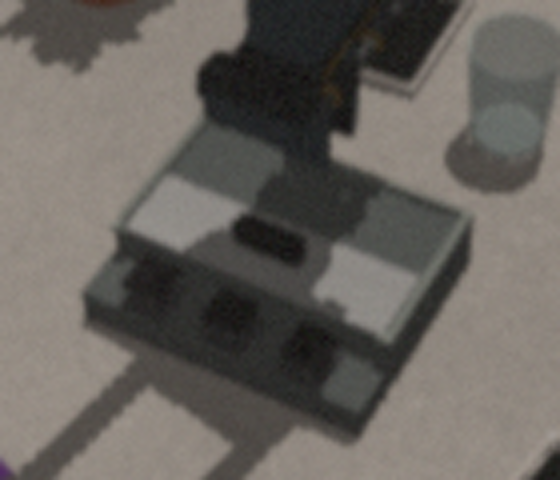

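View pics/w3.png

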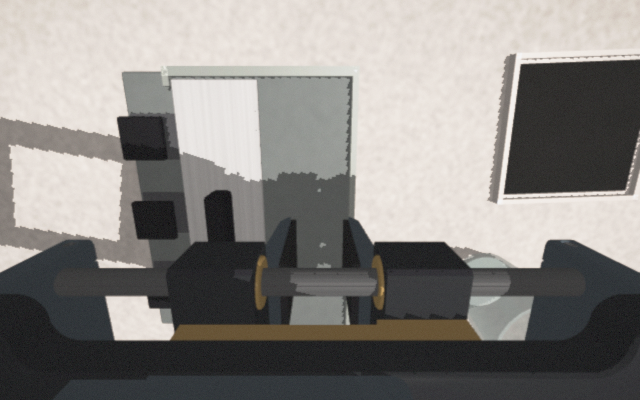

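```bash
python3 - <<'E'
from h import *
S=env.camera_params('side');W=env.camera_params('wrist');T=env.camera_params('top')
s=env.state()
p=s['ee_pos'];print(p,proj(S,p),proj(W,p),proj(T,p))
im,_=grab('side','pics/s4.png')
im2,_=grab('top','pics/t4.png')
u,v=map(int,proj(S,p))
c=cv2.resize(im[110:250,250:390,::-1],None,fx=4.2,fy=4.2,interpolation=cv2.INTER_CUBIC);cv2.circle(c,(int((u-250)*4.2),int((v-110)*4.2)),4,(0,0,255),-1);cv2.imwrite('pics/s4c.png',c)
c=cv2.resize(im2[130:250,240:380,::-1],None,fx=4.2,fy=4.2,interpolation=cv2.INTER_CUBIC);u,v=map(int,proj(T,p));cv2.circle(c,(int((u-240)*4.2),int((v-130)*4.2)),4,(0,0,255),-1);cv2.imwrite('pics/t4c.png',c)
E
```

```text
[605.75178519  81.09897215  57.63405387] (np.float64(319.1607832889487), np.float64(174.35810616606977)) (np.float64(319.30786049634406), np.float64(223.68944733266522)) (np.float64(305.81092832609903), np.float64(179.57285825204966))
```

View pics/s4c.png

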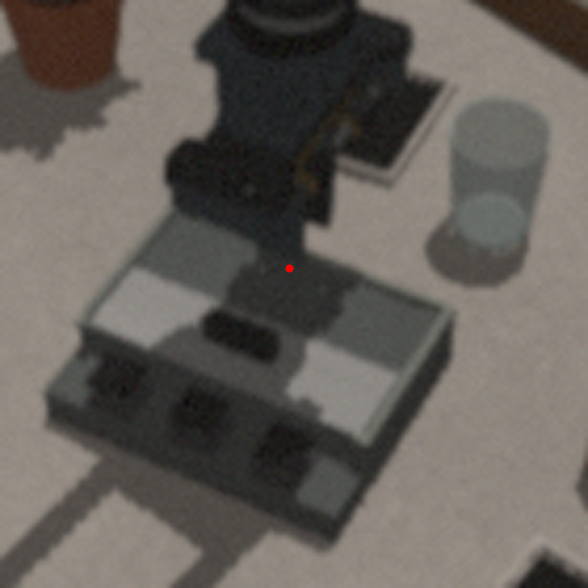

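View pics/t4c.png

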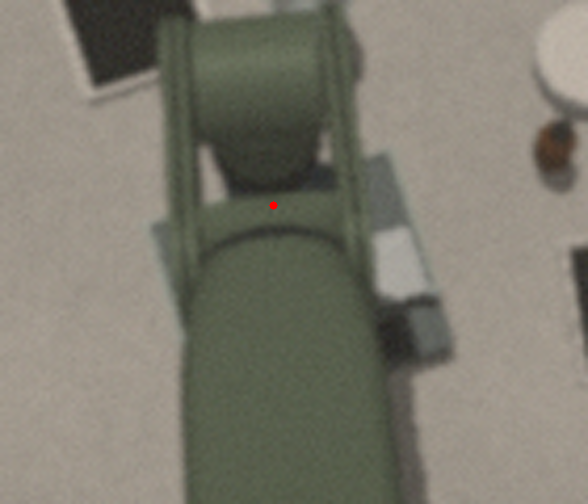

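```bash
python3 - <<'E'
from h import *
S=env.camera_params('side');s=env.state();p=s['ee_pos']
im=cv2.imread('pics/s4.png')[140:215,280:360]
c=cv2.resize(np.clip(im.astype(float)*2.5,0,255).astype(np.uint8),None,fx=8,fy=8,interpolation=cv2.INTER_CUBIC)
a=np.radians(18.2);ex=np.array([np.cos(a),np.sin(a),0])
for d in(-14,0,14):
  for z in (0,15):
    u,v=proj(S,p+ex*d+[0,0,z]); cv2.circle(c,(int((u-280)*8),int((v-140)*8)),3,(0,0,255) if z==0 else (0,255,0),-1)
cv2.imwrite('pics/s4d.png',c)
W=cv2.imread('pics/w3.png')[180:290,180:400]
c=cv2.resize(np.clip(W.astype(float)*2,0,255).astype(np.uint8),None,fx=3.6,fy=3.6,interpolation=cv2.INTER_CUBIC)
cv2.imwrite('pics/w3d.png',c)
E
```

```text
(no output)
```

View pics/s4d.png

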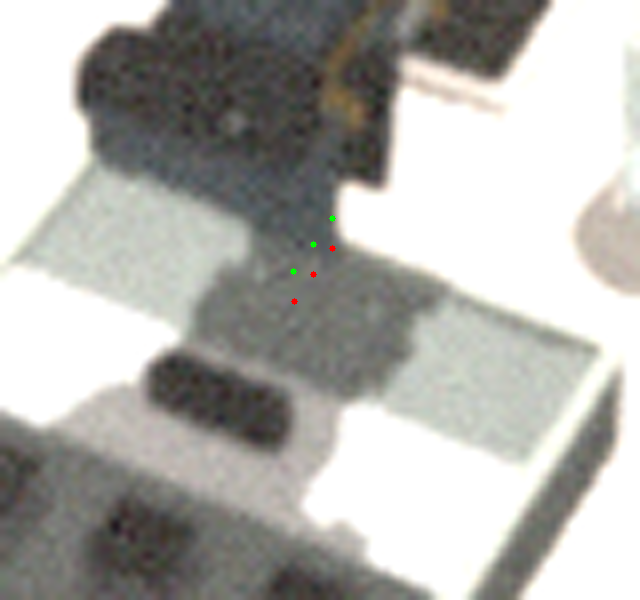

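View pics/w3d.png

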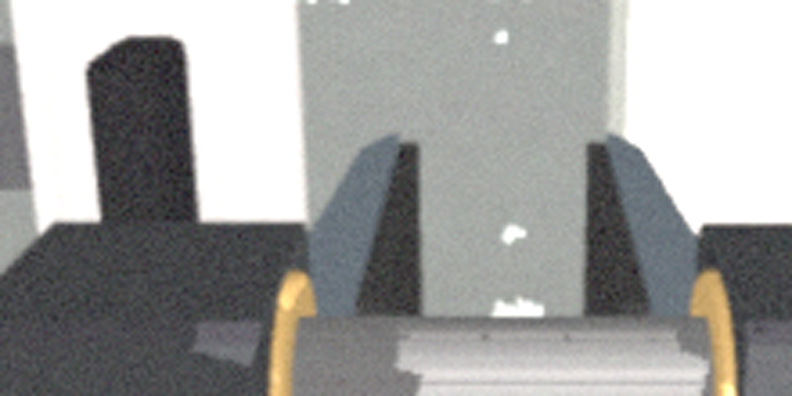

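The plate did not move: in the side view the handle is still at about (305,190) and the fingers passed over it. So with the jaws open, the tips sit well above the reported TCP. I'll shut the jaws, raised a little, and compare.

>>> drive_tool --motion '[[[0, 0, 0.01], [0, 0, 0]], [[0, 0, 0.01], [0, 0, 0]], [[0, 0, 0], [0, 0, 0]], [[0, 0, 0], [0, 0, 0]], [[0, 0, 0], [0, 0, 0]], [[0, 0, 0], [0, 0, 0]], [[0, 0, 0], [0, 0, 0]], [[0, 0, 0], [0, 0, 0]], [[0, 0, 0], [0, 0, 0]], [[0, 0, 0], [0, 0, 0]]]' --claw 0

```text
time_s: 5.5
ee_pos: [605.9, 81.2, 77.4]
ee_rot: [-180.0, 0.0, 18.2]
force: [-0.9, -0.4, 0.4]
gripper_width: 0.4
```

```bash
python3 - <<'E'
from h import *
print(env.tcp_to_grasp)
S=env.camera_params('side');s=env.state();p=s['ee_pos'];print(p,s['gripper_width'])
print(proj(env.camera_params('wrist'),p))
im,_=grab('side','pics/s5.png');im2,_=grab('wrist','pics/w5.png')
c=cv2.resize(np.clip(im[140:215,280:360,::-1].astype(float)*2.5,0,255).astype(np.uint8),None,fx=8,fy=8,interpolation=cv2.INTER_CUBIC)
for z,col in ((0,(0,0,255)),(19,(0,255,0)),(38,(255,0,0))):
    u,v=proj(S,p+[0,0,z]); cv2.circle(c,(int((u-280)*8),int((v-140)*8)),3,col,-1)
cv2.imwrite('pics/s5d.png',c)
c=cv2.resize(np.clip(im2[180:290,180:400,::-1].astype(float)*2,0,255).astype(np.uint8),None,fx=3.6,fy=3.6,interpolation=cv2.INTER_CUBIC)
cv2.imwrite('pics/w5d.png',c)
E
```

```text
18.8
[605.85270114  81.19336694  77.36003708] 0.4441612965449847
(np.float64(319.30041007117916), np.float64(223.65093756648673))
```

View pics/s5d.png

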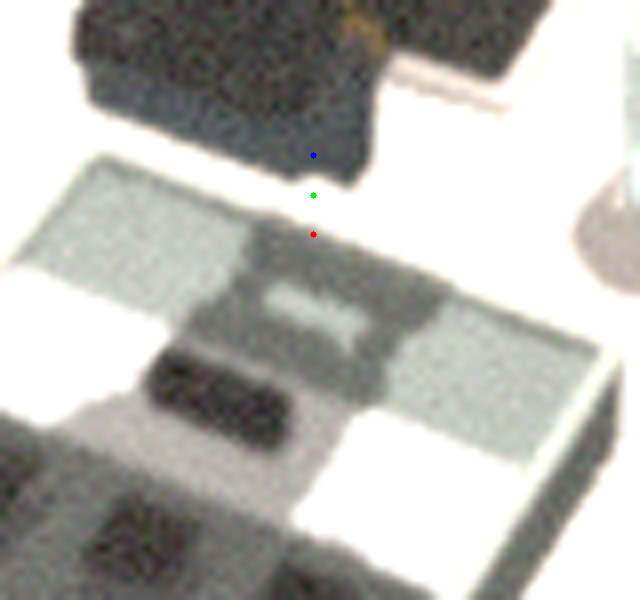

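View pics/w5d.png

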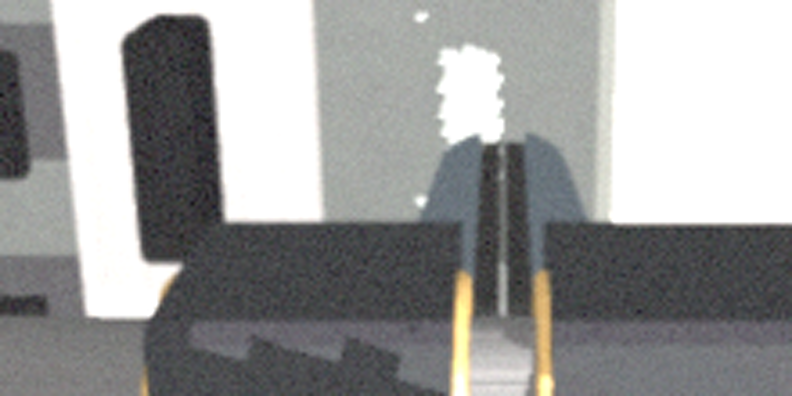

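```bash
python3 - <<'E'
from h import *
S=env.camera_params('side');W=env.camera_params('wrist');s=env.state();p=s['ee_pos']
a=np.radians(18.2);ex=np.array([np.cos(a),np.sin(a),0]);ey=np.array([-ex[1],ex[0],0])
for z in(0,10,20,25,30,38):
    print(z,[tuple(int(round((k-o)*8)) for k,o in zip(proj(S,p+ex*dx+ey*dy+[0,0,z]),(280,140))) for dx,dy in((-12,-16),(12,-16),(-12,16))],
     'W',[tuple(int(round((k-180)*3.6)) for k in proj(W,p+ex*dx+ey*dy+[0,0,z])) for dx,dy in((-6,16),(6,16),(6,-16))])
E
```

```text
0 [(338, 274), (371, 228), (255, 241)] W [(471, 80), (532, 80), (531, 232)]
10 [(339, 253), (372, 208), (255, 221)] W [(469, 95), (534, 95), (533, 253)]
20 [(339, 233), (372, 187), (254, 200)] W [(468, 111), (535, 111), (534, 276)]
25 [(339, 222), (372, 176), (254, 189)] W [(467, 120), (536, 120), (535, 289)]
30 [(339, 212), (373, 166), (254, 179)] W [(466, 129), (537, 129), (536, 302)]
38 [(339, 195), (373, 149), (253, 162)] W [(464, 145), (539, 145), (537, 324)]
```

Both views put the real fingertips about 37 mm above the reported TCP. I'll confirm with a guarded touch on the free deck.

>>> drive_tool --motion '[[[0, 0, -0.01], [0, 0, 0]], [[0, 0, -0.01], [0, 0, 0]], [[0, 0, -0.005], [0, 0, 0]], [[0, 0, -0.003], [0, 0, 0]], [[0, 0, -0.003], [0, 0, 0]], [[0, 0, -0.002], [0, 0, 0]], [[0, 0, -0.002], [0, 0, 0]], [[0, 0, -0.002], [0, 0, 0]], [[0, 0, 0], [0, 0, 0]], [[0, 0, 0], [0, 0, 0]]]'

```text
time_s: 6.43
ee_pos: [606.1, 81.2, 40.7]
ee_rot: [180.0, -0.0, 18.2]
force: [-0.0, -0.6, -0.1]
gripper_width: 0.1
```

```bash
python3 - <<'E'
from h import *
s=env.state();print(s['ee_pos'],s['force'],s['time_s'])
im,_=grab('side','pics/s6.png')
c=cv2.resize(np.clip(im[120:215,270:370,::-1].astype(float)*2.5,0,255).astype(np.uint8),None,fx=6,fy=6,interpolation=cv2.INTER_CUBIC)
cv2.imwrite('pics/s6d.png',c)
E
```

```text
[606.05469931  81.22253522  40.6773975 ] [-0.01930077 -0.63436422 -0.14813159] 6.4333
```

View pics/s6d.png

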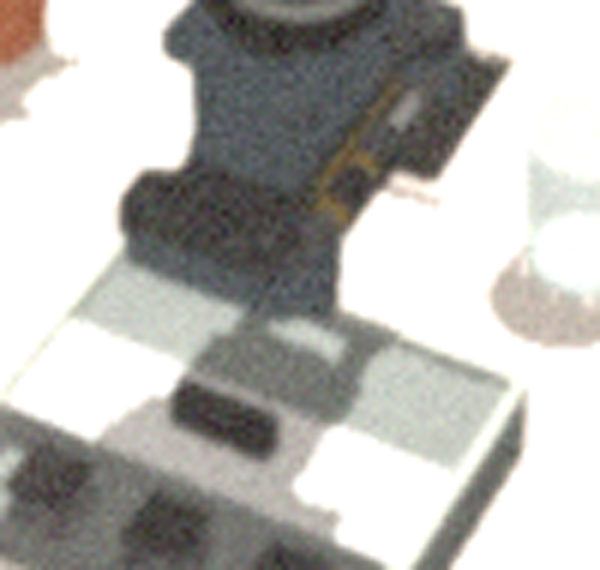

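The reported TCP is 40.7, below the 48 mm deck, with no contact force, so the offset is real. Continuing down gently.

>>> drive_tool --motion '[[[0, 0, -0.004], [0, 0, 0]], [[0, 0, -0.004], [0, 0, 0]], [[0, 0, -0.003], [0, 0, 0]], [[0, 0, -0.003], [0, 0, 0]], [[0, 0, -0.002], [0, 0, 0]], [[0, 0, -0.002], [0, 0, 0]], [[0, 0, -0.002], [0, 0, 0]], [[0, 0, 0], [0, 0, 0]], [[0, 0, 0], [0, 0, 0]], [[0, 0, 0], [0, 0, 0]]]'

```text
time_s: 7.32
ee_pos: [606.1, 81.2, 20.7]
ee_rot: [180.0, -0.0, 18.2]
force: [-0.0, -1.0, -0.4]
gripper_width: 0.0
```

>>> drive_tool --motion '[[[0, 0, -0.001], [0, 0, 0]], [[0, 0, -0.001], [0, 0, 0]], [[0, 0, -0.001], [0, 0, 0]], [[0, 0, -0.001], [0, 0, 0]], [[0, 0, 0], [0, 0, 0]], [[0, 0, 0], [0, 0, 0]], [[0, 0, 0], [0, 0, 0]], [[0, 0, 0], [0, 0, 0]], [[0, 0, 0], [0, 0, 0]], [[0, 0, 0], [0, 0, 0]]]'

```text
time_s: 8.15
ee_pos: [606.0, 81.2, 16.6]
ee_rot: [180.0, -0.0, 18.2]
force: [-0.7, 0.3, 0.1]
gripper_width: 0.4
```

>>> drive_tool --motion '[[[0, 0, -0.001], [0, 0, 0]], [[0, 0, -0.001], [0, 0, 0]], [[0, 0, -0.001], [0, 0, 0]], [[0, 0, 0], [0, 0, 0]], [[0, 0, 0], [0, 0, 0]], [[0, 0, 0], [0, 0, 0]], [[0, 0, 0], [0, 0, 0]], [[0, 0, 0], [0, 0, 0]], [[0, 0, 0], [0, 0, 0]], [[0, 0, 0], [0, 0, 0]]]'

```text
time_s: 8.98
ee_pos: [606.0, 81.3, 13.9]
ee_rot: [180.0, -0.0, 18.2]
force: [-1.5, 0.1, 6.0]
gripper_width: 0.3
```

```bash
python3 - <<'E'
from h import *
s=env.state();print(s['ee_pos'],s['force'],s['time_s'])
im,_=grab('side','pics/s7.png')
c=cv2.resize(np.clip(im[120:215,270:370,::-1].astype(float)*2.5,0,255).astype(np.uint8),None,fx=6,fy=6,interpolation=cv2.INTER_CUBIC)
cv2.imwrite('pics/s7d.png',c)
im,_=grab('wrist','pics/w7.png')
E
```

```text
[605.9922122   81.25246555  13.91673334] [-1.51873949  0.06413771  6.00145408] 8.9833
```

View pics/s7d.png

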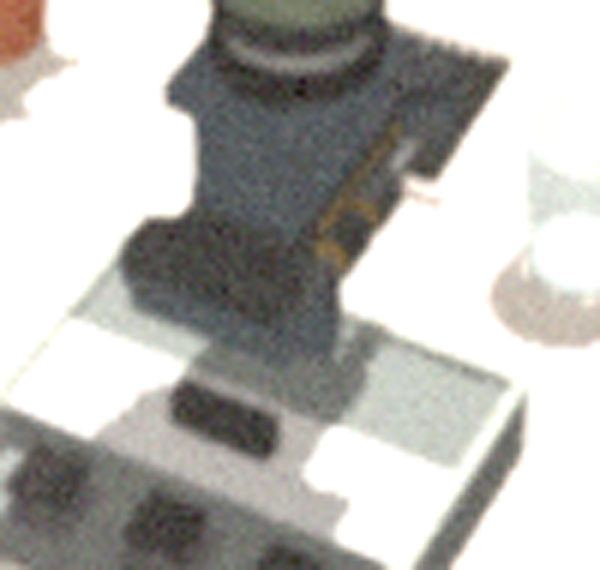

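View pics/w7.png

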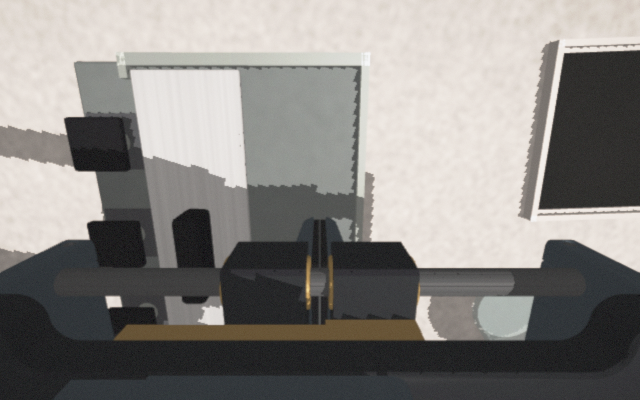

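Contact at TCP z ≈ 14, so the true tips are at TCP z + 34 mm. I'll lift, straddle the handle again at the right depth and push.

>>> drive_tool --motion '[[[0, 0, 0.01], [0, 0, 0]], [[0, 0, 0.016], [0, 0, 0]], [[0, 0, 0.016], [0, 0, 0]], [[-0.011, -0.0034, 0], [0, 0, 0]], [[-0.011, -0.0034, 0], [0, 0, 0]], [[-0.011, -0.0034, 0], [0, 0, 0]], [[-0.011, -0.0034, 0], [0, 0, 0]], [[-0.011, -0.0034, 0], [0, 0, 0]], [[-0.011, -0.0034, 0], [0, 0, 0]], [[0, 0, 0], [0, 0, 0]]]' --claw 0.32

```text
time_s: 9.92
ee_pos: [537.7, 60.3, 55.6]
ee_rot: [-180.0, 0.1, 18.2]
force: [-0.3, 0.7, 0.4]
gripper_width: 29.3
```

>>> drive_tool --motion '[[[0, 0, 0], [0, 0, 0]], [[0, 0, -0.004], [0, 0, 0]], [[0, 0, -0.006], [0, 0, 0]], [[0, 0, -0.006], [0, 0, 0]], [[0, 0, -0.006], [0, 0, 0]], [[0, 0, -0.006], [0, 0, 0]], [[0, 0, -0.004], [0, 0, 0]], [[0, 0, 0], [0, 0, 0]], [[0, 0, 0], [0, 0, 0]], [[0, 0, 0], [0, 0, 0]]]'

```text
time_s: 10.75
ee_pos: [540.2, 60.8, 23.7]
ee_rot: [180.0, -0.0, 18.2]
force: [0.4, 1.0, 0.6]
gripper_width: 29.3
```

```bash
python3 - <<'E'
from h import *
s=env.state();print(s['ee_pos'],s['force'],s['time_s'],s['gripper_width'])
im,_=grab('wrist','pics/w8.png')
E
```

```text
[540.23508988  60.82177175  23.69931387] [0.35225823 1.03801475 0.60086476] 10.75 29.292805264273003
```

View pics/w8.png

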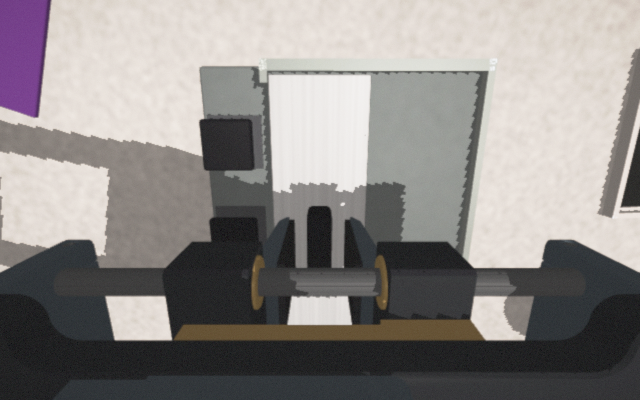

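The handle is between the fingers, at (320,225). Pushing back.

>>> drive_tool --motion '[[[0.0038, 0.0012, 0], [0, 0, 0]], [[0.0057, 0.0019, 0], [0, 0, 0]], [[0.0076, 0.0025, 0], [0, 0, 0]], [[0.0076, 0.0025, 0], [0, 0, 0]], [[0.0076, 0.0025, 0], [0, 0, 0]], [[0.0076, 0.0025, 0], [0, 0, 0]], [[0.0076, 0.0025, 0], [0, 0, 0]], [[0.0057, 0.0019, 0], [0, 0, 0]], [[0.0038, 0.0012, 0], [0, 0, 0]], [[0, 0, 0], [0, 0, 0]]]'

```text
time_s: 11.63
ee_pos: [598.6, 80.0, 23.4]
ee_rot: [180.0, -0.1, 18.2]
force: [0.1, 0.1, -0.6]
gripper_width: 28.9
```

>>> drive_tool --motion '[[[0.0029, 0.0009, 0], [0, 0, 0]], [[0.0029, 0.0009, 0], [0, 0, 0]], [[0.0019, 0.0006, 0], [0, 0, 0]], [[0.001, 0.0003, 0], [0, 0, 0]], [[0, 0, 0], [0, 0, 0]], [[0, 0, 0], [0, 0, 0]], [[0, 0, 0], [0, 0, 0]], [[0, 0, 0], [0, 0, 0]], [[0, 0, 0], [0, 0, 0]], [[0, 0, 0], [0, 0, 0]]]'

```text
time_s: 12.47
ee_pos: [605.9, 82.2, 23.7]
ee_rot: [180.0, -0.0, 18.2]
force: [0.2, -0.4, -0.1]
gripper_width: 29.2
```

```bash
python3 - <<'E'
from h import *
s=env.state();print(s['ee_pos'],s['force'],s['time_s'],s['gripper_width'])
im,_=grab('side','pics/s9.png')
c=cv2.resize(np.clip(im[120:245,240:370,::-1].astype(float)*2,0,255).astype(np.uint8),None,fx=4.5,fy=4.5,interpolation=cv2.INTER_CUBIC)
cv2.imwrite('pics/s9d.png',c)
E
```

```text
[605.88219886  82.20088049  23.74683718] [ 0.19601157 -0.44455016 -0.06426034] 12.4667 29.230788576098867
```

View pics/s9d.png

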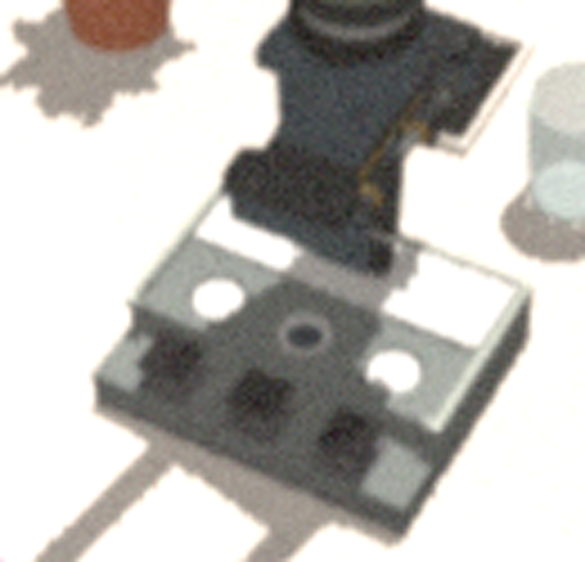

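The plate is open. The middle pocket shows dark glass in a ring (crop (303,335)); the left and right pockets show plain bright discs at (218,298) and (393,372). So it's the middle key. Retract, move over the key and press with shut fingers.

>>> drive_tool --motion '[[[-0.0038, -0.0012, 0], [0, 0, 0]], [[-0.0019, -0.0006, 0.005], [0, 0, 0]], [[0, 0, 0.012], [0, 0, 0]], [[0, 0, 0.012], [0, 0, 0]], [[0, 0, 0.012], [0, 0, 0]], [[-0.01, -0.0033, 0], [0, 0, 0]], [[-0.02, -0.0067, 0], [0, 0, 0]], [[-0.02, -0.0067, 0], [0, 0, 0]], [[-0.02, -0.0067, 0], [0, 0, 0]], [[-0.02, -0.0067, 0], [0, 0, 0]]]'

```text
time_s: 13.35
ee_pos: [508.8, 50.0, 64.9]
ee_rot: [180.0, -0.0, 18.2]
force: [0.1, -0.3, 0.1]
gripper_width: 28.9
```

>>> drive_tool --motion '[[[-0.0143, -0.0047, 0], [0, 0, 0]], [[-0.007, -0.0023, 0], [0, 0, 0]], [[0, 0, -0.005], [0, 0, 0]], [[0, 0, -0.01], [0, 0, 0]], [[0, 0, -0.01], [0, 0, 0]], [[0, 0, -0.01], [0, 0, 0]], [[0, 0, -0.005], [0, 0, 0]], [[0, 0, 0], [0, 0, 0]], [[0, 0, 0], [0, 0, 0]], [[0, 0, 0], [0, 0, 0]]]' --claw 0

```text
time_s: 14.18
ee_pos: [489.5, 43.4, 24.9]
ee_rot: [180.0, -0.1, 18.2]
force: [-0.9, -0.5, 0.7]
gripper_width: 0.8
```

```bash
python3 - <<'E'
from h import *
s=env.state();print(s['ee_pos'],s['force'],s['time_s'],s['gripper_width'])
im,_=grab('side','pics/s10.png');w,P=grab('wrist','pics/w10.png')
c=cv2.resize(np.clip(im[120:245,240:370,::-1].astype(float)*2,0,255).astype(np.uint8),None,fx=4.5,fy=4.5,interpolation=cv2.INTER_CUBIC)
cv2.imwrite('pics/s10d.png',c)
E
```

```text
[489.49414242  43.42563609  24.94020237] [-0.89703235 -0.50245252  0.67202666] 14.1833 0.8426009016495051
```

View pics/s10d.png

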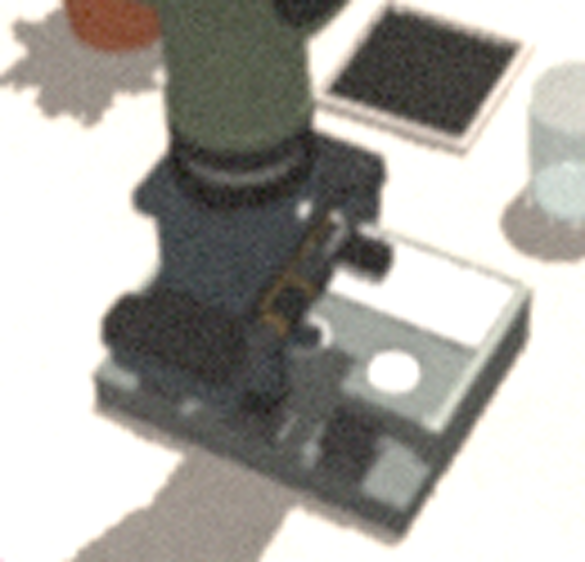

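View pics/w10.png

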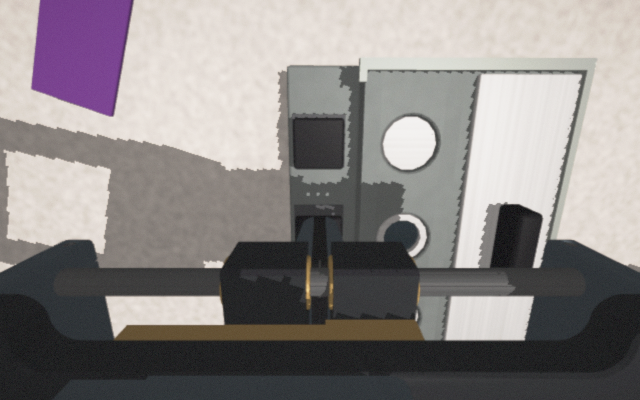

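Left plug at (410,142), lens cell at about (403,235). The fingers are centred over the middle key at (319,228). Pressing down.

>>> drive_tool --motion '[[[0, 0, -0.003], [0, 0, 0]], [[0, 0, -0.003], [0, 0, 0]], [[0, 0, -0.002], [0, 0, 0]], [[0, 0, -0.002], [0, 0, 0]], [[0, 0, -0.0025], [0, 0, 0]], [[0, 0, -0.0025], [0, 0, 0]], [[0, 0, -0.0025], [0, 0, 0]], [[0, 0, -0.0025], [0, 0, 0]], [[0, 0, -0.0025], [0, 0, 0]], [[0, 0, 0], [0, 0, 0]]]'

```text
time_s: 15.12
ee_pos: [488.6, 43.3, 1.5]
ee_rot: [-180.0, 0.0, 18.2]
force: [0.0, -0.4, -0.1]
gripper_width: 0.5
```

>>> drive_tool --motion '[[[0, 0, -0.0015], [0, 0, 0]], [[0, 0, -0.001], [0, 0, 0]], [[0, 0, -0.0005], [0, 0, 0]], [[0, 0, 0], [0, 0, 0]], [[0, 0, 0], [0, 0, 0]], [[0, 0, 0], [0, 0, 0]], [[0, 0, 0], [0, 0, 0]], [[0, 0, 0], [0, 0, 0]], [[0, 0, 0], [0, 0, 0]], [[0, 0, 0], [0, 0, 0]]]'

```text
time_s: 15.95
ee_pos: [488.8, 43.3, -0.2]
ee_rot: [180.0, -0.0, 18.2]
force: [-1.9, -0.1, 6.8]
gripper_width: 0.3
```

```bash
python3 - <<'E'
from h import *
s=env.state();print(s['ee_pos'],s['force'],s['time_s'],s['gripper_width'])
E
```

```text
[ 4.88773484e+02  4.33254432e+01 -1.82344692e-01] [-1.89963792 -0.10062146  6.7703433 ] 15.95 0.2606014705293539
```

>>> drive_tool --motion '[[[0, 0, 0.006], [0, 0, 0]], [[0, 0, 0.015], [0, 0, 0]], [[0, 0, 0.025], [0, 0, 0]], [[0, 0, 0.025], [0, 0, -0.121]], [[0, 0, 0], [0, 0, -0.121]], [[0, 0, 0], [0, 0, -0.121]], [[0, 0, 0], [0, 0, -0.121]], [[0, 0, 0], [0, 0, -0.121]], [[0, 0, 0], [0, 0, -0.121]], [[0, 0, 0], [0, 0, -0.121]]]' --claw 0.65

```text
time_s: 16.78
ee_pos: [488.8, 43.3, 70.1]
ee_rot: [-180.0, -0.0, -30.7]
force: [0.4, 0.2, 0.3]
gripper_width: 59.2
```

>>> drive_tool --motion '[[[0, 0, 0], [0, 0, -0.121]], [[0, 0, 0], [0, 0, -0.121]], [[0, 0, 0], [0, 0, -0.121]], [[0, 0, 0], [0, 0, -0.121]], [[0, 0, 0], [0, 0, -0.121]], [[0, 0, 0], [0, 0, -0.121]], [[0, 0, 0], [0, 0, 0]], [[0, 0, 0], [0, 0, 0]], [[0, 0, 0], [0, 0, 0]], [[0, 0, 0], [0, 0, 0]]]'

```text
time_s: 17.62
ee_pos: [488.7, 43.3, 70.1]
ee_rot: [-180.0, -0.0, -71.8]
force: [1.6, -0.6, -0.7]
gripper_width: 59.3
```

```bash
python3 - <<'E'
from h import *
s=env.state();print(s['ee_pos'],s['ee_rot'],s['force'],s['time_s'],s['gripper_width'])
im,_=grab('side','pics/s11.png');w,P=grab('wrist','pics/w11.png')
c=cv2.resize(np.clip(im[120:245,240:370,::-1].astype(float)*2,0,255).astype(np.uint8),None,fx=4.5,fy=4.5,interpolation=cv2.INTER_CUBIC)
cv2.imwrite('pics/s11d.png',c)
E
```

```text
[488.6912001   43.31961811  70.06616509] [-1.79996749e+02 -5.31629148e-03 -7.18060147e+01] [ 1.57163477 -0.64090198 -0.66506651] 17.6167 59.26873816082002
```

View pics/s11d.png

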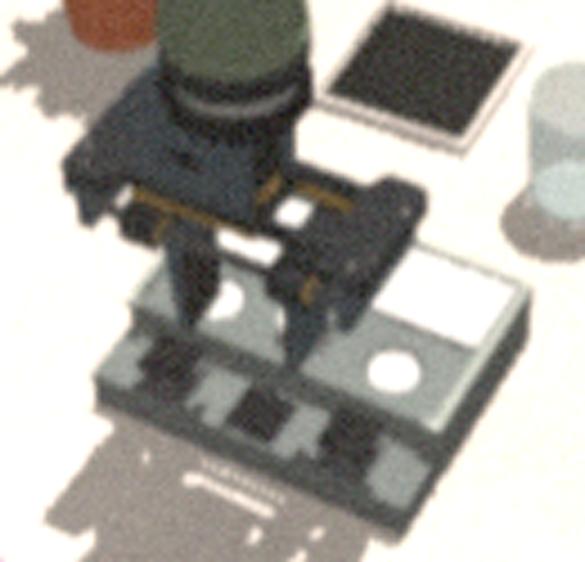

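View pics/w11.png

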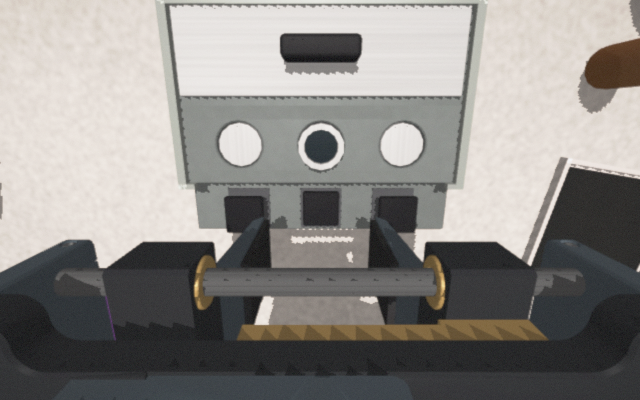

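The cell ring at (321,147) is larger than the plugs at (240,144) and (402,144), as expected if it is raised. Measuring.

```bash
python3 - <<'E'
from h import *
P=env.camera_params('wrist');s=env.state();print(s['ee_pos'],s['time_s'])
im=cv2.imread('pics/w11.png');g=cv2.cvtColor(im,cv2.COLOR_BGR2GRAY)
m=(g>205).astype(np.uint8);m[:110]=0;m[178:]=0;m[:,:195]=0;m[:,445:]=0
cs,_=cv2.findContours(m,cv2.RETR_EXTERNAL,cv2.CHAIN_APPROX_NONE)
a=np.radians(18.1);ex=np.array([np.cos(a),np.sin(a)]);ey=np.array([-ex[1],ex[0]])
for c in cs:
    if cv2.contourArea(c)<300: continue
    (u,v),(d1,d2),t=cv2.fitEllipse(c)
    for z in(46,62):
        p=onz(P,u,v,z); D=(d1+d2)/2; T=np.array(P['pose']); q=T[:3,:3].T@(p-T[:3,3]); 
        d=p[:2]-s['ee_pos'][:2]; print(round(u,1),round(v,1),z,np.round(p[:2],1),'diam mm',round(D*q[2]/f_of(P),1),'blk',np.round([d@ex,d@ey],1))
E
```

```text
[488.66453093  43.30642764  70.05515914] 17.7167
320.8 146.3 46 [539.3  58. ] diam mm 32.9 blk [52.7 -1.8]
320.8 146.3 62 [540.8  58.6] diam mm 30.6 blk [54.3 -1.7]
401.2 144.0 46 [559.5   1.9] diam mm 30.1 blk [ 54.5 -61.4]
401.2 144.0 62 [559.6   6.4] diam mm 28.0 blk [ 56.  -57.1]
239.9 143.9 46 [522.3 115.5] diam mm 30.0 blk [54.4 58.2]
239.9 143.9 62 [525.  112.1] diam mm 28.0 blk [55.9 54.1]
```

>>> drive_tool --motion '[[[0.0104, 0.0032, 0], [0, 0, 0]], [[0.0104, 0.0032, 0], [0, 0, 0]], [[0.0104, 0.0032, 0], [0, 0, 0]], [[0.0104, 0.0032, 0], [0, 0, 0]], [[0.0103, 0.0031, 0], [0, 0, 0]], [[0, 0, -0.006], [0, 0, 0]], [[0, 0, -0.008], [0, 0, 0]], [[0, 0, -0.008], [0, 0, 0]], [[0, 0, -0.006], [0, 0, 0]], [[0, 0, 0], [0, 0, 0]]]'

```text
time_s: 18.55
ee_pos: [538.5, 58.9, 40.1]
ee_rot: [179.8, 0.0, -71.9]
force: [-0.4, -0.3, 1.1]
gripper_width: 59.7
```

```bash
python3 - <<'E'
from h import *
s=env.state();print(s['ee_pos'],s['ee_rot'],s['force'],s['time_s'],s['gripper_width'])
im,_=grab('side','pics/s12.png');w,P=grab('wrist','pics/w12.png')
c=cv2.resize(np.clip(im[120:245,240:370,::-1].astype(float)*2,0,255).astype(np.uint8),None,fx=4.5,fy=4.5,interpolation=cv2.INTER_CUBIC)
cv2.imwrite('pics/s12d.png',c)
E
```

```text
[538.51702007  58.89985849  40.12085374] [ 1.79757085e+02  4.96546211e-02 -7.19140171e+01] [-0.35084443 -0.29964422  1.14364332] 18.55 59.70929678055237
```

View pics/s12d.png

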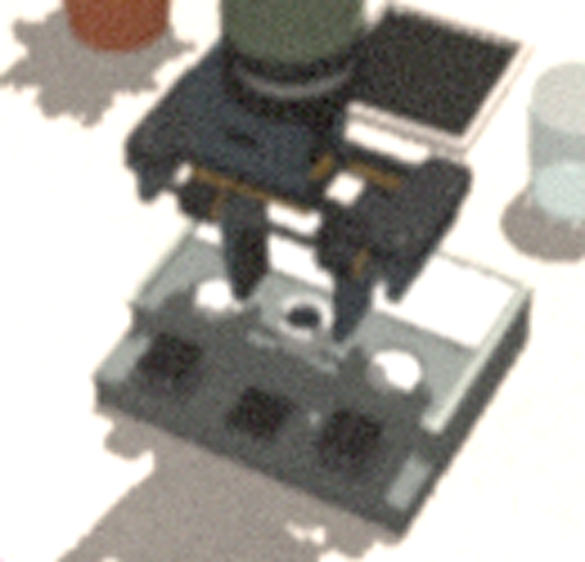

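View pics/w12.png

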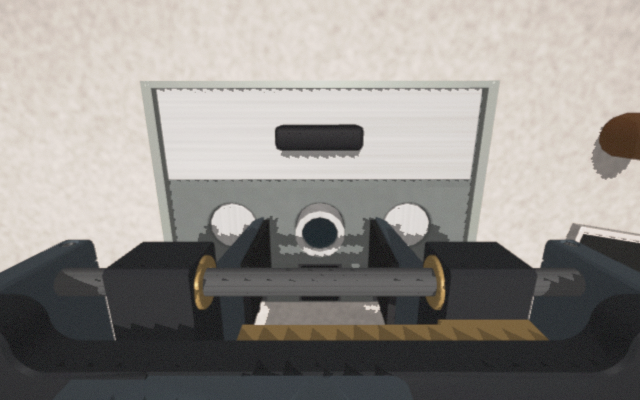

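The cell sits centred between the fingers. Descending and closing.

>>> drive_tool --motion '[[[0, 0, -0.005], [0, 0, 0]], [[0, 0, -0.006], [0, 0, 0]], [[0, 0, -0.006], [0, 0, 0]], [[0, 0, -0.005], [0, 0, 0]], [[0, 0, -0.003], [0, 0, 0]], [[0, 0, 0], [0, 0, 0]], [[0, 0, 0], [0, 0, 0]], [[0, 0, 0], [0, 0, 0]], [[0, 0, 0], [0, 0, 0]], [[0, 0, 0], [0, 0, 0]]]'

```text
time_s: 19.48
ee_pos: [540.8, 59.2, 17.4]
ee_rot: [-180.0, -0.0, -71.9]
force: [0.2, 0.1, 0.8]
gripper_width: 59.1
```

```bash
python3 - <<'E'
from h import *
s=env.state();print(s['ee_pos'],s['ee_rot'],s['force'],s['time_s'],s['gripper_width'])
w,P=grab('wrist','pics/w13.png')
E
```

```text
[540.80776717  59.22599097  17.35053912] [-1.79965675e+02 -1.31888197e-02 -7.19061129e+01] [0.1596626  0.13717666 0.80740741] 19.4833 59.1278657634481
```

View pics/w13.png

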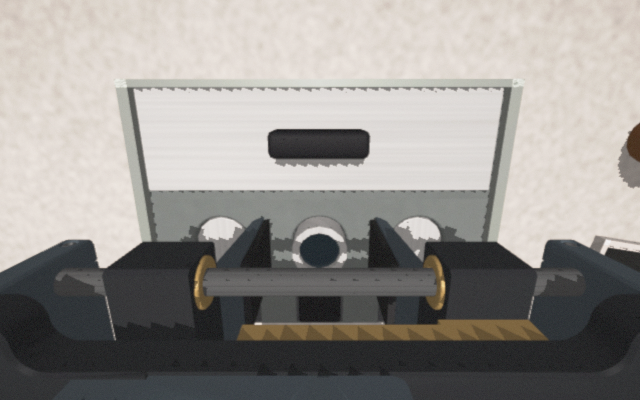

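>>> drive_tool --motion '[[[0, 0, 0], [0, 0, 0]], [[0, 0, 0], [0, 0, 0]], [[0, 0, 0], [0, 0, 0]], [[0, 0, 0], [0, 0, 0]], [[0, 0, 0], [0, 0, 0]], [[0, 0, 0], [0, 0, 0]], [[0, 0, 0], [0, 0, 0]], [[0, 0, 0], [0, 0, 0]], [[0, 0, 0], [0, 0, 0]], [[0, 0, 0], [0, 0, 0]]]' --claw 0 --force 12

```text
time_s: 20.37
ee_pos: [540.6, 59.2, 17.1]
ee_rot: [-180.0, -0.0, -71.9]
force: [0.3, -0.2, -0.6]
gripper_width: 31.3
```

>>> drive_tool --motion '[[[0, 0, 0.002], [0, 0, 0]], [[0, 0, 0.003], [0, 0, 0]], [[0, 0, 0.004], [0, 0, 0]], [[0, 0, 0.006], [0, 0, 0]], [[0, 0, 0.006], [0, 0, 0]], [[0, 0, 0.008], [0, 0, 0]], [[0, 0, 0.008], [0, 0, 0]], [[0, 0, 0.008], [0, 0, 0]], [[0, 0, 0.005], [0, 0, 0]], [[0, 0, 0], [0, 0, 0]]]'

```text
time_s: 21.2
ee_pos: [541.6, 59.3, 68.7]
ee_rot: [-179.8, -0.0, -71.9]
force: [-0.8, -0.3, -0.3]
gripper_width: 31.4
```

```bash
python3 - <<'E'
from h import *
s=env.state();print(s['ee_pos'],s['ee_rot'],s['force'],s['time_s'],s['gripper_width'])
im,_=grab('side','pics/s14.png')
c=cv2.resize(np.clip(im[100:245,240:370,::-1].astype(float)*2,0,255).astype(np.uint8),None,fx=4,fy=4,interpolation=cv2.INTER_CUBIC)
cv2.imwrite('pics/s14d.png',c)
w,P=grab('wrist','pics/w14.png')
E
```

```text
[541.63748468  59.29078479  68.69414764] [-1.79830215e+02 -4.47080117e-02 -7.19080436e+01] [-0.83358082 -0.28743378 -0.33969432] 21.2 31.438269348183294
```

View pics/s14d.png

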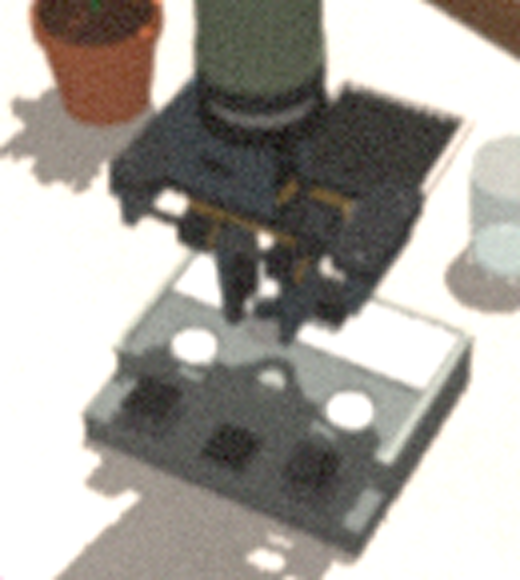

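View pics/w14.png

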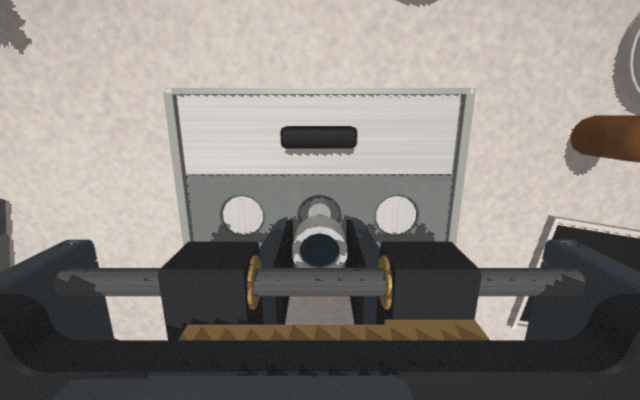

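The cell is held: width 31.4, and the middle pocket at (320,210) is empty. Refining the tray centre and neighbour positions.

```bash
python3 - <<'E'
from h import *
for n,f,roi in(('top','pics/top0.png',(370,415,180,225)),('side','pics/side0.png',(345,425,235,300))):
    P=env.camera_params(n); im=cv2.imread(f); g=cv2.cvtColor(im,cv2.COLOR_BGR2GRAY)
    u0,u1,v0,v1=roi; m=np.zeros_like(g); m[v0:v1,u0:u1]=(g[v0:v1,u0:u1]<70)
    cs,_=cv2.findContours(m,cv2.RETR_EXTERNAL,cv2.CHAIN_APPROX_NONE); c=max(cs,key=cv2.contourArea)
    pts=np.array([onz(P,*p,4)[:2] for p in c[:,0,:].astype(float)],np.float32)
    print(n,cv2.minAreaRect(pts))
T=env.camera_params('top');S=env.camera_params('side')
for nm,u,v in(('dropper base',373,171),('dishes',380,146),('slidebox',436,172),('tiprack',464,236)): print(nm,onz(T,u,v,0 if 'drop' in nm else 30)[:2])
print('dropper side',onz(S,240+620/4,150+298/4,0)[:2])
E
```

```text
top ((542.2640991210938, -217.13648986816406), (98.60635375976562, 97.80074310302734), 8.125808715820312)
side ((545.4526977539062, -218.10958862304688), (106.09590911865234, 103.6037368774414), 8.446968078613281)
dropper base [ 652.15337716 -151.89458249]
dishes [ 734.41506911 -173.90116172]
slidebox [ 643.41571943 -365.25280735]
tiprack [ 423.78447867 -451.02217925]
dropper side [ 663.34846172 -151.5606107 ]
```

>>> drive_tool --motion '[[[0, -0.012, 0], [0, 0, 0]], [[0, -0.025, 0], [0, 0, 0]], [[0, -0.036, 0], [0, 0, 0]], [[0.001, -0.038, 0], [0, 0, 0]], [[0.001, -0.038, 0], [0, 0, 0]], [[0.001, -0.038, 0], [0, 0, 0]], [[0, -0.036, 0], [0, 0, 0]], [[0, -0.03, 0], [0, 0, 0]], [[0, -0.017, 0], [0, 0, 0]], [[0, -0.007, 0], [0, 0, 0]]]'

```text
time_s: 22.13
ee_pos: [542.7, -221.2, 66.4]
ee_rot: [179.9, -0.0, -72.1]
force: [-0.2, -0.3, -0.0]
gripper_width: 31.2
```

>>> drive_tool --motion '[[[0, 0, -0.003], [0, 0, 0]], [[0, 0, -0.009], [0, 0, 0]], [[0, 0, -0.012], [0, 0, 0]], [[0, 0, -0.012], [0, 0, 0]], [[0, 0, -0.012], [0, 0, 0]], [[0, 0, -0.009], [0, 0, 0]], [[0, 0, -0.005], [0, 0, 0]], [[0, 0, 0], [0, 0, 0]], [[0, 0, 0], [0, 0, 0]], [[0, 0, 0], [0, 0, 0]]]'

```text
time_s: 22.97
ee_pos: [544.1, -217.7, 5.6]
ee_rot: [-179.9, -0.0, -71.9]
force: [-0.2, -0.2, -0.1]
gripper_width: 31.5
```

```bash
python3 - <<'E'
from h import *
s=env.state();print(s['ee_pos'],s['ee_rot'],s['force'],s['time_s'],s['gripper_width'])
im,_=grab('side','pics/s15.png')
c=cv2.resize(np.clip(im[170:310,320:470,::-1].astype(float)*2,0,255).astype(np.uint8),None,fx=4,fy=4,interpolation=cv2.INTER_CUBIC)
cv2.imwrite('pics/s15d.png',c)
w,P=grab('wrist','pics/w15.png')
E
```

```text
[ 544.12481969 -217.71166811    5.62193021] [-1.79948506e+02 -4.71438965e-02 -7.18822821e+01] [-0.15816338 -0.15192484 -0.05438108] 22.9667 31.456526589127883
```

View pics/s15d.png

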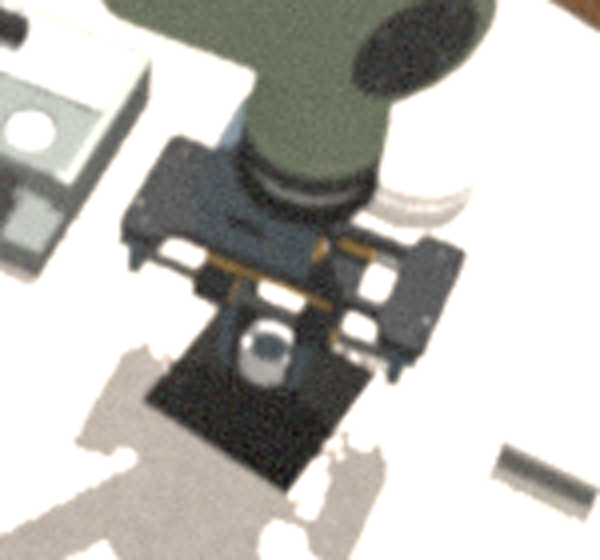

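View pics/w15.png

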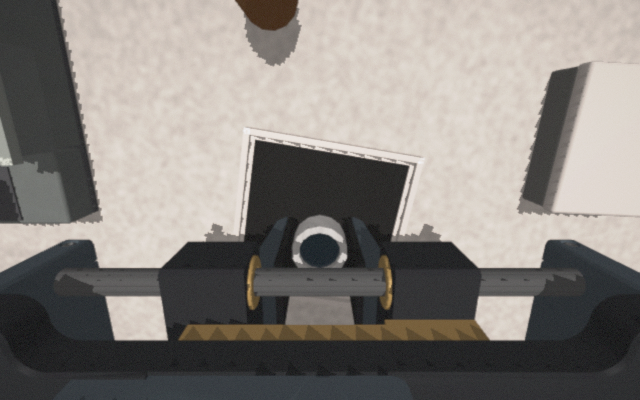

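>>> drive_tool --motion '[[[0, 0, -0.004], [0, 0, 0]], [[0, 0, -0.005], [0, 0, 0]], [[0, 0, -0.005], [0, 0, 0]], [[0, 0, -0.004], [0, 0, 0]], [[0, 0, -0.002], [0, 0, 0]], [[0, 0, -0.002], [0, 0, 0]], [[0, 0, -0.001], [0, 0, 0]], [[0, 0, 0], [0, 0, 0]], [[0, 0, 0], [0, 0, 0]], [[0, 0, 0], [0, 0, 0]]]'

```text
time_s: 23.9
ee_pos: [543.7, -217.9, -17.8]
ee_rot: [-180.0, -0.0, -71.9]
force: [-0.1, -0.3, -0.5]
gripper_width: 31.5
```

>>> drive_tool --motion '[[[0, 0, -0.0005], [0, 0, 0]], [[0, 0, -0.0005], [0, 0, 0]], [[0, 0, -0.0005], [0, 0, 0]], [[0, 0, -0.0005], [0, 0, 0]], [[0, 0, 0], [0, 0, 0]], [[0, 0, 0], [0, 0, 0]], [[0, 0, 0], [0, 0, 0]], [[0, 0, 0], [0, 0, 0]], [[0, 0, 0], [0, 0, 0]], [[0, 0, 0], [0, 0, 0]]]'

```text
time_s: 24.73
ee_pos: [543.6, -217.8, -19.9]
ee_rot: [-180.0, -0.0, -71.9]
force: [-0.8, 0.3, -1.2]
gripper_width: 31.2
```

>>> drive_tool --motion '[[[0, 0, -0.0005], [0, 0, 0]], [[0, 0, -0.0005], [0, 0, 0]], [[0, 0, 0], [0, 0, 0]], [[0, 0, 0], [0, 0, 0]], [[0, 0, 0], [0, 0, 0]], [[0, 0, 0], [0, 0, 0]], [[0, 0, 0], [0, 0, 0]], [[0, 0, 0], [0, 0, 0]], [[0, 0, 0], [0, 0, 0]], [[0, 0, 0], [0, 0, 0]]]'

```text
time_s: 25.57
ee_pos: [543.6, -217.8, -20.9]
ee_rot: [-180.0, -0.0, -71.9]
force: [-0.6, 0.9, 1.7]
gripper_width: 31.2
```

>>> drive_tool --motion '[[[0, 0, -0.0005], [0, 0, 0]], [[0, 0, 0], [0, 0, 0]], [[0, 0, 0], [0, 0, 0]], [[0, 0, 0], [0, 0, 0]], [[0, 0, 0], [0, 0, 0]], [[0, 0, 0], [0, 0, 0]], [[0, 0, 0], [0, 0, 0]], [[0, 0, 0], [0, 0, 0]], [[0, 0, 0], [0, 0, 0]], [[0, 0, 0], [0, 0, 0]]]'

```text
time_s: 26.4
ee_pos: [543.6, -217.8, -21.0]
ee_rot: [-180.0, -0.0, -71.9]
force: [-1.6, 0.6, 5.4]
gripper_width: 31.6
```

The cell has touched down (5 N at −21.0, as predicted). Releasing.

>>> drive_tool --motion '[[[0, 0, 0], [0, 0, 0]], [[0, 0, 0], [0, 0, 0]], [[0, 0, 0], [0, 0, 0]], [[0, 0, 0], [0, 0, 0]], [[0, 0, 0], [0, 0, 0]], [[0, 0, 0], [0, 0, 0]], [[0, 0, 0], [0, 0, 0]], [[0, 0, 0], [0, 0, 0]], [[0, 0, 0], [0, 0, 0]], [[0, 0, 0], [0, 0, 0]]]' --claw 0.6

```text
time_s: 27.23
ee_pos: [543.6, -217.8, -21.4]
ee_rot: [-180.0, -0.0, -71.9]
force: [-0.1, -0.6, 0.7]
gripper_width: 54.8
```

>>> drive_tool --motion '[[[0, 0, 0.004], [0, 0, 0]], [[0, 0, 0.008], [0, 0, 0]], [[0, 0, 0.012], [0, 0, 0]], [[0, 0, 0.016], [0, 0, 0]], [[0, 0, 0.02], [0, 0, 0]], [[0, 0, 0.02], [0, 0, 0]], [[0, 0, 0.02], [0, 0, 0]], [[0, 0, 0], [0, 0, 0]], [[0, 0, 0], [0, 0, 0]], [[0, 0, 0], [0, 0, 0]]]'

```text
time_s: 28.07
ee_pos: [543.0, -217.6, 78.2]
ee_rot: [180.0, 0.0, -71.9]
force: [0.5, -0.1, 0.4]
gripper_width: 54.6
```

```bash
python3 - <<'E'
from h import *
s=env.state();print(s['ee_pos'],s['ee_rot'],s['force'],s['time_s'],s['gripper_width'])
im,_=grab('side','pics/s16.png')
c=cv2.resize(np.clip(im[170:310,320:470,::-1].astype(float)*2,0,255).astype(np.uint8),None,fx=4,fy=4,interpolation=cv2.INTER_CUBIC)
cv2.imwrite('pics/s16d.png',c)
w,P=grab('wrist','pics/w16.png')
E
```

```text
[ 542.98620835 -217.58117092   78.17384818] [ 1.79959633e+02  2.74170397e-02 -7.19067761e+01] [ 0.52571282 -0.08804385  0.43573148] 28.0667 54.63076001172397
```

View pics/s16d.png

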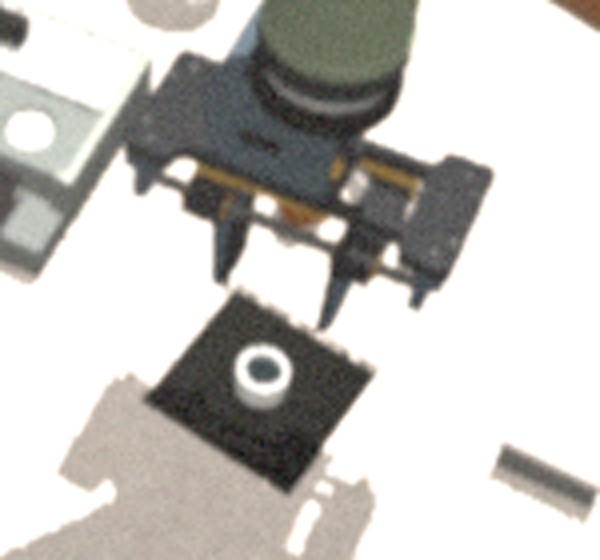

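View pics/w16.png

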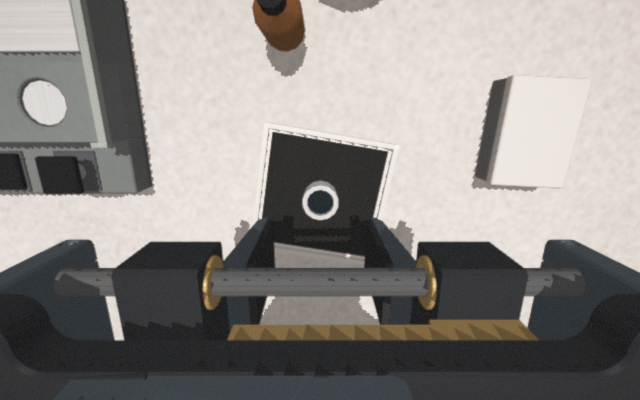

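The cell stands centred in the tray, lens up, at wrist (320,202). Going back to the cover handle.

>>> drive_tool --motion '[[[0.004, 0.012, 0], [0, 0, 0.121]], [[0.004, 0.022, 0], [0, 0, 0.121]], [[0.004, 0.022, 0], [0, 0, 0.121]], [[0.004, 0.022, 0], [0, 0, 0.121]], [[0.004, 0.022, 0], [0, 0, 0.121]], [[0.004, 0.024, 0], [0, 0, 0.121]], [[0.004, 0.024, 0], [0, 0, 0.121]], [[0.004, 0.024, 0], [0, 0, 0.121]], [[0.004, 0.024, 0], [0, 0, 0.121]], [[0.004, 0.024, 0], [0, 0, 0.121]]]' --claw 0.32

```text
time_s: 29.0
ee_pos: [582.8, 3.4, 77.3]
ee_rot: [180.0, 0.1, -2.2]
force: [-0.0, -0.2, -0.4]
gripper_width: 29.0
```

>>> drive_tool --motion '[[[0.004, 0.022, 0], [0, 0, 0.121]], [[0.004, 0.022, 0], [0, 0, 0.121]], [[0.004, 0.02, 0], [0, 0, 0.12]], [[0.004, 0.012, 0], [0, 0, 0]], [[0, 0, 0], [0, 0, 0]], [[0, 0, 0], [0, 0, 0]], [[0, 0, 0], [0, 0, 0]], [[0, 0, 0], [0, 0, 0]], [[0, 0, 0], [0, 0, 0]], [[0, 0, 0], [0, 0, 0]]]'

```text
time_s: 29.83
ee_pos: [599.5, 77.3, 78.7]
ee_rot: [180.0, -0.0, 18.1]
force: [-1.0, 0.8, 0.0]
gripper_width: 29.3
```

```bash
python3 - <<'E'
from h import *
s=env.state();print(s['ee_pos'],s['ee_rot'],s['force'],s['time_s'],s['gripper_width'])
w,P=grab('wrist','pics/w17.png')
a=np.radians(18.1);ex=np.array([np.cos(a),np.sin(a)]);ey=np.array([-ex[1],ex[0]])
for b in blobs(w,(280,360,120,235),45,150):
    p=onz(P,*b[2],74)[:2];d=p-s['ee_pos'][:2];print(b[2],b[3],b[4],p,[d@ex,d@ey])
E
```

```text
[599.46609033  77.33162994  78.65666677] [ 1.79995475e+02 -2.45379873e-03  1.80706826e+01] [-1.03701468  0.76061086  0.03351578] 29.8333 29.25149629467832
[319.5 208. ] (52.0, 17.0) 90.0 [596.40929182  87.10344411] [np.float64(0.13033726519763747), np.float64(10.237938334400184)]
```

View pics/w17.png

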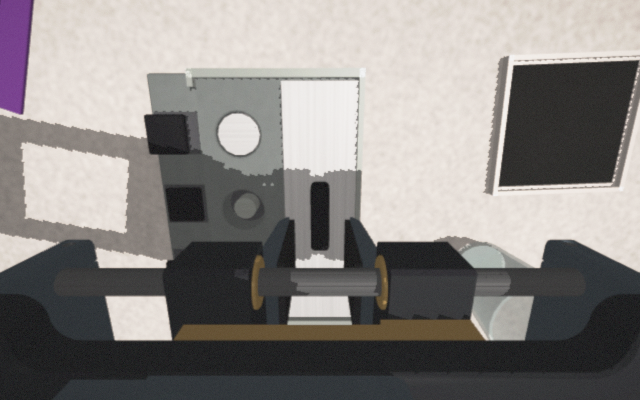

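The handle is aligned (0.1 mm in x; its rows 181–250 are about centred). Descend and slide closed.

>>> drive_tool --motion '[[[0, 0, -0.006], [0, 0, 0]], [[0, 0, -0.01], [0, 0, 0]], [[0, 0, -0.01], [0, 0, 0]], [[0, 0, -0.01], [0, 0, 0]], [[0, 0, -0.008], [0, 0, 0]], [[0, 0, -0.006], [0, 0, 0]], [[0, 0, -0.004], [0, 0, 0]], [[0, 0, -0.001], [0, 0, 0]], [[0, 0, 0], [0, 0, 0]], [[0, 0, 0], [0, 0, 0]]]'

```text
time_s: 30.72
ee_pos: [599.9, 78.3, 23.9]
ee_rot: [180.0, -0.0, 18.2]
force: [0.3, 0.4, 0.4]
gripper_width: 29.2
```

>>> drive_tool --motion '[[[-0.0038, -0.0012, 0], [0, 0, 0]], [[-0.0057, -0.0019, 0], [0, 0, 0]], [[-0.0076, -0.0025, 0], [0, 0, 0]], [[-0.0076, -0.0025, 0], [0, 0, 0]], [[-0.0076, -0.0025, 0], [0, 0, 0]], [[-0.0076, -0.0025, 0], [0, 0, 0]], [[-0.0076, -0.0025, 0], [0, 0, 0]], [[-0.0057, -0.0019, 0], [0, 0, 0]], [[-0.0038, -0.0012, 0], [0, 0, 0]], [[0, 0, 0], [0, 0, 0]]]'

```text
time_s: 31.55
ee_pos: [541.4, 59.1, 23.7]
ee_rot: [-180.0, 0.0, 18.2]
force: [-0.0, 0.2, -0.0]
gripper_width: 29.5
```

>>> drive_tool --motion '[[[-0.0029, -0.0009, 0], [0, 0, 0]], [[-0.0029, -0.0009, 0], [0, 0, 0]], [[-0.0019, -0.0006, 0], [0, 0, 0]], [[-0.001, -0.0003, 0], [0, 0, 0]], [[0, 0, 0], [0, 0, 0]], [[0, 0, 0], [0, 0, 0]], [[0, 0, 0], [0, 0, 0]], [[0, 0, 0], [0, 0, 0]], [[0, 0, 0], [0, 0, 0]], [[0, 0, 0], [0, 0, 0]]]'

```text
time_s: 32.38
ee_pos: [533.7, 56.8, 23.4]
ee_rot: [-180.0, 0.0, 18.2]
force: [0.6, 0.4, 1.5]
gripper_width: 29.4
```

```bash
python3 - <<'E'
from h import *
s=env.state();print(s['ee_pos'],s['ee_rot'],s['force'],s['time_s'],s['gripper_width'])
w,P=grab('wrist','pics/w18.png')
E
```

```text
[533.65746056  56.78512722  23.40313135] [-1.79994296e+02  2.87166132e-02  1.81668433e+01] [0.57269411 0.39295292 1.4525947 ] 32.3833 29.40624150019522
```

View pics/w18.png

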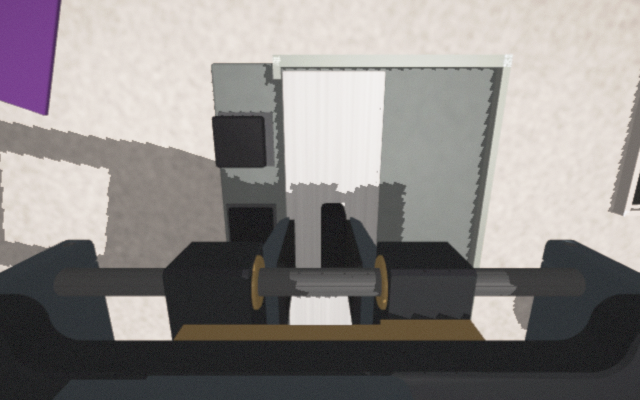

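>>> drive_tool --motion '[[[-0.0005, -0.0002, 0], [0, 0, 0]], [[-0.0005, -0.0001, 0], [0, 0, 0]], [[0, 0, 0], [0, 0, 0]], [[0, 0, 0], [0, 0, 0]], [[0, 0, 0], [0, 0, 0]], [[0, 0, 0], [0, 0, 0]], [[0, 0, 0], [0, 0, 0]], [[0, 0, 0], [0, 0, 0]], [[0, 0, 0], [0, 0, 0]], [[0, 0, 0], [0, 0, 0]]]'

```text
time_s: 33.27
ee_pos: [533.1, 56.6, 23.7]
ee_rot: [180.0, -0.0, 18.2]
force: [3.3, 1.3, -0.2]
gripper_width: 29.5
```

>>> drive_tool --motion '[[[0.0038, 0.0012, 0], [0, 0, 0]], [[0.0029, 0.0009, 0], [0, 0, 0]], [[0, 0, 0.006], [0, 0, 0]], [[0, 0, 0.012], [0, 0, 0]], [[0, 0, 0.018], [0, 0, 0]], [[0, 0, 0.024], [0, 0, 0]], [[-0.02, 0, 0.03], [0, 0, 0]], [[-0.03, 0, 0.03], [0, 0, 0]], [[-0.03, 0, 0.03], [0, 0, 0]], [[-0.03, 0, 0.03], [0, 0, 0]]]'

```text
time_s: 34.1
ee_pos: [428.7, 58.3, 203.1]
ee_rot: [-180.0, 0.1, 18.2]
force: [0.1, 0.4, -0.5]
gripper_width: 29.5
```

>>> drive_tool --motion '[[[-0.03, 0.02, 0.01], [0, 0, 0]], [[-0.03, 0.02, 0], [0, 0, 0]], [[0, 0.03, 0], [0, 0, 0]], [[0, 0.03, 0], [0, 0, 0]], [[0, 0.03, 0], [0, 0, 0]], [[0, 0, 0], [0, 0, 0]], [[0, 0, 0], [0, 0, 0]], [[0, 0, 0], [0, 0, 0]], [[0, 0, 0], [0, 0, 0]], [[0, 0, 0], [0, 0, 0]]]'

```text
time_s: 34.93
ee_pos: [371.1, 187.5, 212.0]
ee_rot: [180.0, 0.0, 18.1]
force: [-0.0, 0.4, -0.8]
gripper_width: 28.7
```

```bash
python3 - <<'E'
from h import *
s=env.state();print(s['ee_pos'],s['force'],s['time_s'])
im,S=grab('side','pics/s19.png');t,T=grab('top','pics/t19.png')
c=cv2.resize(np.clip(im[110:310,230:450,::-1].astype(float)*2,0,255).astype(np.uint8),None,fx=3,fy=3,interpolation=cv2.INTER_CUBIC);cv2.imwrite('pics/s19d.png',c)
cv2.imwrite('pics/t19d.png',cv2.resize(t[110:260,140:490,::-1],None,fx=2.2,fy=2.2,interpolation=cv2.INTER_CUBIC))
E
```

```text
[371.08314275 187.47720059 211.95642149] [-0.00640793  0.37774957 -0.78412805] 34.9333
```

View pics/s19d.png

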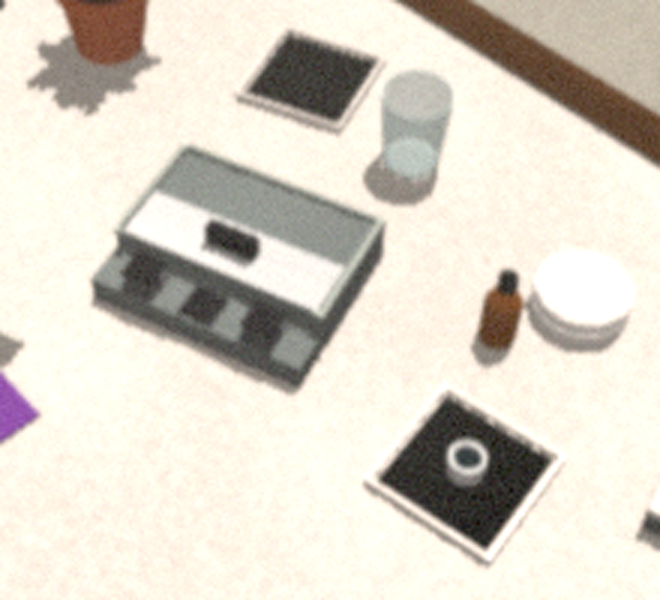

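View pics/t19d.png

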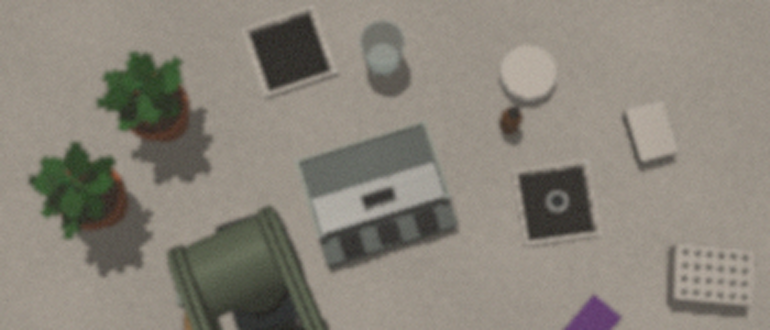

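The cover is closed against its stop (3.5 N), the cell is mid-tray with the lens up, the bystanders are in place and the arm is clear. Handing in.

```bash
python3 - <<'E'
from workcell import env
print(env.job_done())
E
```

```text
the job is handed in; nothing more can be done
None
```

The job is done and handed in after about 35 s of the 64 s allowed. The interface gave no verdict.

**What I did:**
- Slid the cover fully back and found the lens cell in the middle pocket.
- Pressed the middle key to its bottom stop with shut fingers; the cell rose.
- Lifted the cell by its raised rim and set it down gently, lens up, in the right-hand tray.
- Slid the cover closed against its stop.

**Last checks:**
- **Cover:** in the final pictures the plate looks flat and closed. It took 3.5 N against the stop, and I put the handle within about 1 mm of closed.
- **Cell:** it stands free at about the tray's middle. I lowered it over the centre I had measured, (543.5, −218) mm. The top and side views disagreed on that centre by about 3 mm in x, well inside the 35 mm limit.
- **Plugs and bystanders:** both plugs were still down when I last saw the open pockets, and the bystanders look unmoved.

**What disagreed:** the real fingertips sat about 34 mm above the reported TCP. My first cover push passed over the handle without touching it. I found the offset by a gentle touch on the free deck (about 6 N) and corrected every later height for it.

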